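# Key the guard machine and hold its sprung cover at the check mark

### The job

Check the guard of the bench deburring machine: first take the tabbed key plate out of the plate rack, push it down fully home into the slot of the key housing beside the cover, and let go of it. Then lift the machine's sprung cover by its bar handle until it is in line with the dark steel marker strip that slants up beside it from the same hinge, and finish while still holding it steady there in the fingers (let go and it springs shut). Do not push the marker strip, and leave everything else on the bench where it is.

Things in the scene. Friction and masses are not known exactly. Their poses are not given: they have to be found in the camera images.
- key_plate: aluminium plate 8 mm thick (its y), 92 mm tall, 0.1 kg: a blade 60 mm wide (its x) and 50 mm tall, and centred above it a tab 36 mm wide and 42 mm tall, to grip by its two faces; the same either way round. Origin at the centre of its lower edge, z up. It starts upright in one of the rack's three slots; plain plates without a tab stand in the others
- rack: grey plastic block 80 (its x) x 170 (its y) x 40 mm high fixed to the table; three upright slots along its x, 56 mm apart along its y, each 63 x 11 mm and 25 mm deep (slot floor 15 mm above the table). Origin under its centre
- slot_floor (a point): centre of the floor of the key housing's slot, 60 mm above the table. The slot opens straight up, 40 mm deep, 62.5 mm long along this point's x, 10.5 mm wide along its y. When home, the key plate's origin is at this point, its blade 10 mm out of the mouth, either way round
- slot_mouth (a point): centre of the mouth of that slot, on the housing's top face, 100 mm above the table, with 2 mm chamfers; same axes as slot_floor. The housing (110 along x, 80 along y, 100 mm high) is part of the fixed machine, on its left side: the slot lies 137 mm along +y from the middle line of the cover
- cover_grip (a point): centre of the cover's bar handle: a round steel bar 12 mm in diameter, 110 mm long along this point's y, 44 mm in front of the cover's front edge on two arms (92 mm free between them), open above, below and in front. The point turns with the cover: x points from bar to hinge along the cover, z out of its upper face. 110 mm above the table when shut
- cover_hinge (a point): point on the cover's hinge axis, level with the bar's centre when shut; axis along this point's y, 229 mm behind the bar; the point turns with the cover. The cover is a flat framed panel 180 x 180 x 8 mm with a clear window
- cover (a joint): hinge angle of the cover in rad: 0 shut (level), growing as its front edge rises, up to 1.2. A spring and its weight push it shut: measured at the bar and square to the cover, about 4.5 N when shut and 6.5 N at 0.8 rad
- marker (a joint): angle of the marker strip in rad on the same scale about the same hinge axis: the cover is at the mark when cover equals this value. Drawn anew each time between 0.4 and 0.8; the strip stays where it is unless pushed
- mark_tip (a point): free end of the marker strip: a straight dark steel strip 14 mm high (point z), 8 mm thick (point y), whose free end is 180 mm from the hinge axis; point x points along the strip to the hinge axis. It stands beside the cover's right (-y) edge, 108 mm from the cover's middle
- blank_short: bystander: plain rectangular aluminium plate 60 wide (its x) x 8 thick (its y) x 55 tall, standing in the rack with 25 mm of it below the rack's top; origin at the centre of its lower edge
- blank_tall: bystander: the same but 78 mm tall, also a plain rectangle without a tab
- parts_bin: bystander: open blue plastic bin of bolts, 130 x 95 x 55 mm high; origin under its centre
- spanner: bystander: steel spanner lying flat, handle to its -x
- screwdriver: bystander: screwdriver lying flat, handle to its -x
- oil_bottle: bystander: white bottle, 50 mm diameter, 130 mm tall, standing; origin under its centre
- tape_roll: bystander: roll of tape lying flat, 90 mm outside diameter, 24 mm high
- collar: bystander: turned steel flange, 52 mm diameter, 34 mm high; origin under its centre
There are look-alikes about, which are no part of the job. What is shaped like the key_plate but blue is not meant.

How it is judged:
By the outcome, as a careful person would: the job done as asked, in the order asked, and still so for the second after the job is handed in, while the arm keeps its last pose, push and grip.
It also fails if it takes over 61 s, if anything falls off the work surface, if the arm or the gripper's body presses on something with over 40 N, if the wrist force passes 120 N, or if a joint passes its speed limit or range.

### The arm

A 7-joint arm with a two-finger parallel gripper is mounted at the origin on the work surface. World frame = base frame: x ahead of the robot, y to its left, z up, the work surface at z = 0. Lengths are in m, angles in rad, forces in N, time in s.
With the tool pointing down it reaches from about 0.4 to 0.85 m from the base axis. Payload 4.4 kg.
Tool frame: the origin (TCP) lies between the finger pads; the fingertips stand 11 mm ahead of it and the grasp point (between the pads) lies 8 mm behind it; z points along the fingers, x is the direction in which the jaws open and shut, and the axes are right-handed (so a half turn about z gives the same grasp; the last joint's range is limited). The gripper opens to 94 mm and grips with 3 to 60 N. Pads are 16 mm wide; open, the fingers measure 119 mm over their backs; the gripper's body (75 mm by 177 mm) begins 78 mm behind the grasp point.
Start: joints at [-1.332, 0.628, 0.038, 1.517, -0.027, 0.996, -0.02], TCP at [0.195, 0.62, 0.216] pointing down, gripper open.
Joint ranges: [-3.06, 3.06], [-0.37, 2.12], [-1.25, 1.32], [0.18, 2.47], [-1.1, 4.24], [0.23, 1.98], [-2.94, 2.94]. Speed limits (rad/s): [2.57, 2.57, 3.14, 3.14, 3.14, 3.14, 3.14].

### API

Orientations are given as a 3x3 rotation matrix whose columns are the frame's x, y, z axes.
In Python, from plant import r gives the robot as it stands.
- The arm moves only by the shell command python3 -m pendant 'ROWS' [OPENING] [FORCE]. ROWS is JSON, a list of rows, each an object with "slide": the shift along the tool's x, y, z in cm, a list of three; "rot": the turn, a rotation vector about the tool's x, y, z in rad, a list of three. In form: [{"slide": [dx, dy, dz], "rot": [wx, wy, wz]}, ...]. A call has 1 to 12 rows; each row shifts and turns the commanded pose from where the row before left it, along the tool's axes as they then stand; what a row does not reach is not made up. A row lasts 1/12 s, in which the tool goes at most 41.7 mm and 7.16 degrees, less where a joint would pass 70% of its speed; a pose out of reach is approached as far as the arm can. A call is refused whole if a number of a shift passes 4.17 or a number of a turn 0.125, either way. A call with a gripper value outside its range is refused whole. OPENING is the opening, from -1 (shut) to 1 (fully open), set as the call begins (- or left out, the last holds). The fingers move at their own pace and stop on an object; FORCE is the grip in N (left out, the last holds). Time passes only in rows, so rows that do not move let the fingers close. It gives the time, the measured TCP pose, the force and the opening at its end, in the units of the state.
- r.read_state(): the state, without advancing time (a new reading comes with each control period).
- r.capture(name): name is "scene" or "top" or "wrist"; returns a dict with "frame" (400x640x3 uint8, red, green, blue), "fx", "fy", "cx", "cy" (pixels), "k1" (the pictures are not rectified: a ray, as slopes to the right and down, at radius r is drawn at 1 + k1 r^2 times it, then the intrinsics apply), "camera_from_world" (4x4, takes a point from world to camera coordinates). Camera axes: x right, y down, z forward; pixel columns grow to the right and rows downward; lengths in m; the calibration is good to about 2 mm. A picture is of the moment at which its call begins. There is no depth.
- r.hand_in(): hands the job in, once; it reports no verdict.
The state is a dict: "clock": time; "q": joint angles; "joint_vel": joint speeds; "joint_efforts": joint torques, N m; "eef_pos": TCP position; "ee_rot": TCP orientation; "force": force on the tool from outside, world axes, zero at the start; "ft_torque": the same for the moment, N m; "width": finger opening in m.
Only numpy, scipy, OpenCV 4.12 (cv2) and the standard library are available. Lean on these libraries where they do the work, as an engineer would, in place of code of your own. Each camera call takes 0.05 s, during which the arm holds its last target.

## Working session

There is one attempt and no reset: what is moved stays moved. The work goes in short steps, Python scripts to look and compute and a shell command to move; the robot and the scene stay as the last step left them, time stands still between calls to the robot, and variables do not carry over. Pictures are saved under pics/ and viewed, and the job is handed in when it is done.

```bash
ls; mkdir -p pics; python3 - <<'E'
from plant import r
import cv2,json
s=r.read_state();print({k:s[k] for k in s})
for n in("scene","top","wrist"):
    c=r.capture(n);cv2.imwrite(f"pics/{n}0.png",c["frame"][:,:,::-1]);print(n,{k:c[k] for k in c if k!="frame"})
E
```

```text
pics
{'clock': 0.0, 'q': array([-1.33184348,  0.62932249,  0.03844199,  1.51833752, -0.02700988,
        0.9963295 , -0.01998902]), 'joint_vel': array([ 0.00021075, -0.0005835 ,  0.00061655,  0.00075685, -0.00113774,
       -0.00089243, -0.00240539]), 'joint_efforts': array([ 6.52538038e-04, -5.49727857e+01,  1.14333652e+00, -1.86633968e+01,
       -5.22911805e-02,  2.37275579e-02,  1.75630967e-04]), 'eef_pos': array([0.19481303, 0.61944342, 0.21557919]), 'ee_rot': array([[ 3.00050928e-01,  9.53923025e-01, -5.49577732e-04],
       [ 9.53921333e-01, -3.00051431e-01, -1.79681869e-03],
       [-1.87892831e-03,  1.48831930e-05, -9.99998235e-01]]), 'force': array([-0.95619934, -0.24650482, -0.21319336]), 'ft_torque': array([ 0.01093237, -0.03001693, -0.00857253]), 'width': 0.0942226894333551}
scene {'fx': 447.1258522272472, 'fy': 447.1258522272472, 'cx': 318.7694326469725, 'cy': 192.2823218484007, 'k1': -0.01779038791663658, 'camera_from_world': array([[ 0.73253901,  0.68071203,  0.00421099, -0.37272064],
       [ 0.50600483, -0.54037141, -0.67227811, -0.23805128],
       [-0.4553523 ,  0
[... 202 characters left out ...]
, 'k1': -0.03377364887864918, 'camera_from_world': array([[ 0.02308981, -0.99965308, -0.01267232, -0.02891072],
       [-0.98894639, -0.0209818 , -0.14678148,  0.55247307],
       [ 0.14646467,  0.0159214 , -0.98908777,  1.38280149],
       [ 0.        ,  0.        ,  0.        ,  1.        ]])}
wrist {'fx': 303.83111832937016, 'fy': 303.83111832937016, 'cx': 316.20257733623106, 'cy': 199.0021415177884, 'k1': -0.0527457273619752, 'camera_from_world': array([[ 0.30023146,  0.95386543, -0.00134543, -0.64864437],
       [ 0.92167114, -0.28973429,  0.25802394, -0.02745943],
       [ 0.2457303 , -0.07870695, -0.96613759,  0.39073735],
       [ 0.        ,  0.        ,  0.        ,  1.        ]])}
```

View pics/scene0.png

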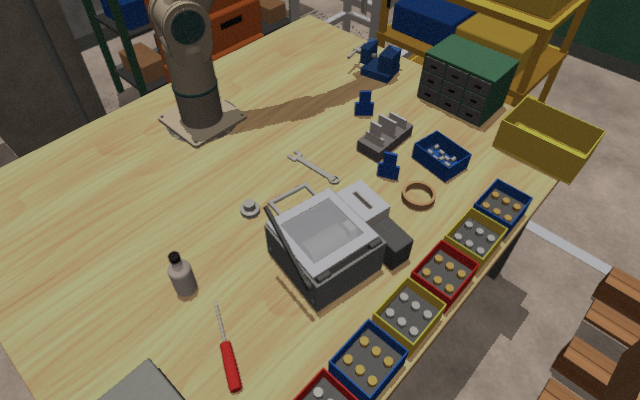

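View pics/top0.png

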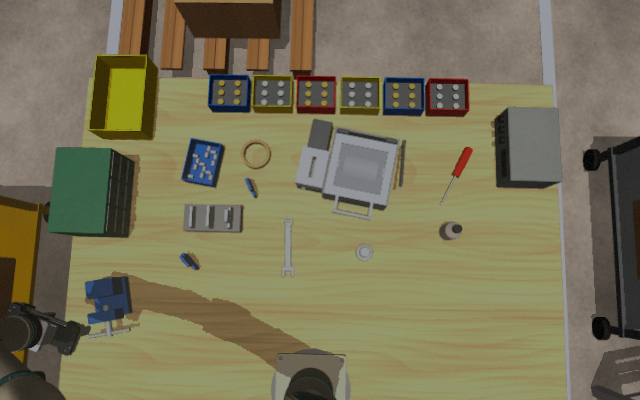

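View pics/wrist0.png

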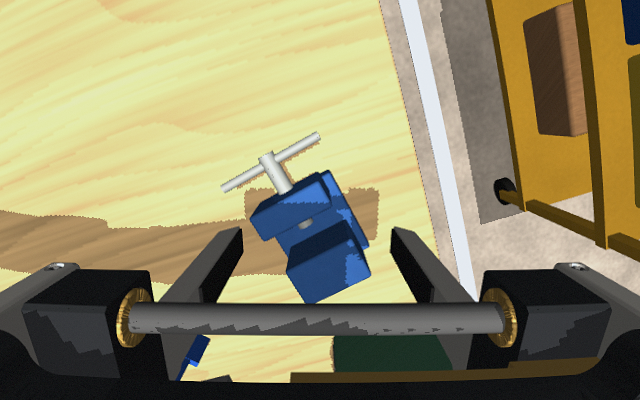

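The top view shows the rack at about (212,218), the machine at (350,170) and the marker at (403,162). I'll zoom in.

```bash
python3 - <<'E'
import cv2,numpy as np
a=cv2.imread("pics/scene0.png");b=cv2.imread("pics/top0.png")
cv2.imwrite("pics/z1.png",cv2.resize(a[90:190,340:480],None,fx=5.5,fy=5.5,interpolation=cv2.INTER_CUBIC))
cv2.imwrite("pics/z2.png",cv2.resize(b[195:240,175:250],None,fx=10,fy=10,interpolation=cv2.INTER_CUBIC))
cv2.imwrite("pics/z3.png",cv2.resize(b[115:225,290:415],None,fx=5,fy=5,interpolation=cv2.INTER_CUBIC))
cv2.imwrite("pics/z4.png",cv2.resize(a[170:310,250:420],None,fx=4,fy=4,interpolation=cv2.INTER_CUBIC))
E
```

```text
(no output)
```

View pics/z1.png

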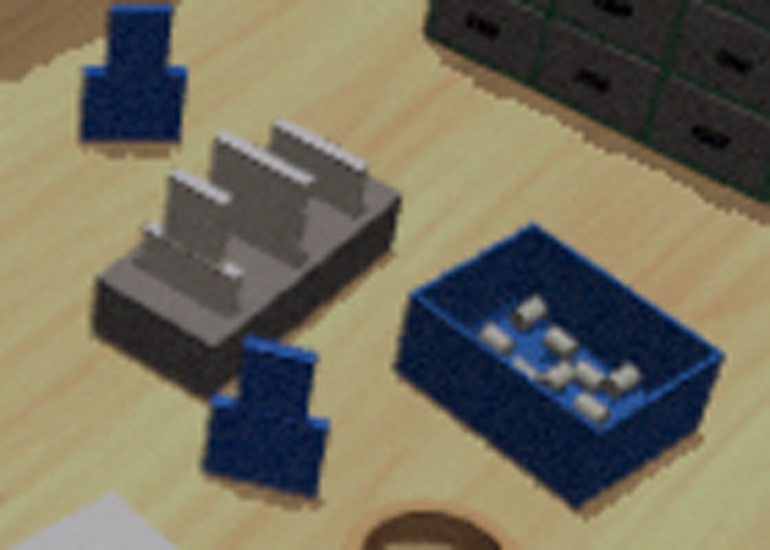

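View pics/z2.png

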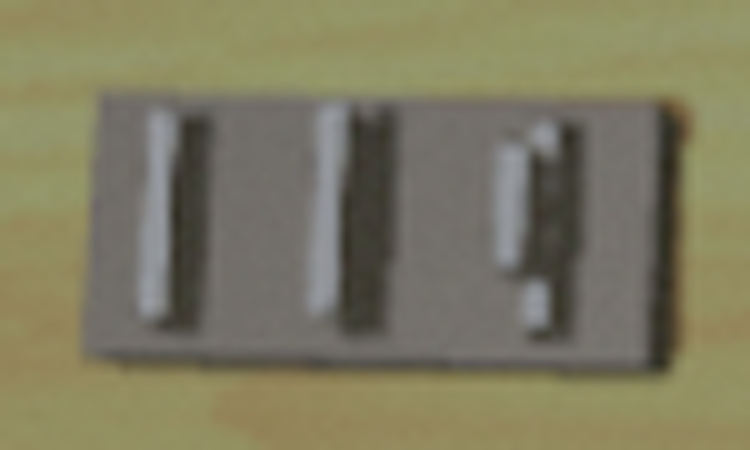

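View pics/z3.png

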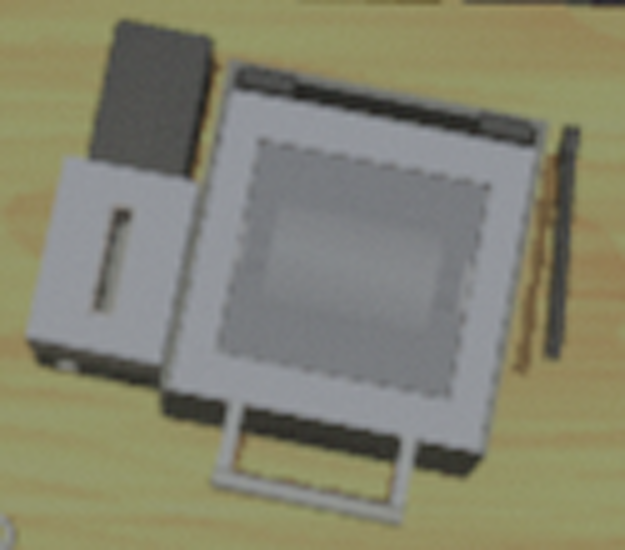

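View pics/z4.png

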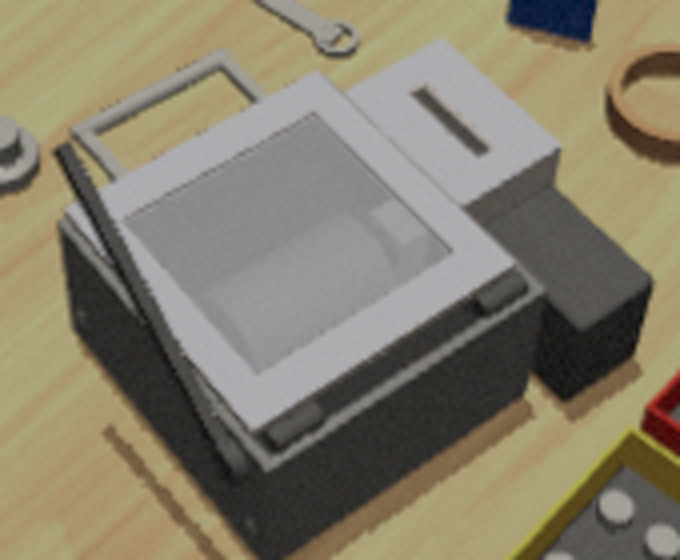

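```bash
cat > h.py <<'E'
import numpy as np,cv2
from scipy.optimize import least_squares
def proj(c,P):
    P=np.atleast_2d(P);T=c["camera_from_world"];X=P@T[:3,:3].T+T[:3,3]
    s=X[:,:2]/X[:,2:];s=s*(1+c["k1"]*(s**2).sum(1,keepdims=True))
    return s*[c["fx"],c["fy"]]+[c["cx"],c["cy"]]
def ray(c,p):
    p=np.atleast_2d(np.asarray(p,float));d=(p-[c["cx"],c["cy"]])/[c["fx"],c["fy"]];s=d.copy()
    for _ in range(20): s=d/(1+c["k1"]*(s**2).sum(1,keepdims=True))
    T=c["camera_from_world"];D=np.c_[s,np.ones(len(s))]@T[:3,:3];o=-T[:3,:3].T@T[:3,3]
    return o,D
def atz(c,p,z):
    o,D=ray(c,p);z=np.broadcast_to(z,len(D));return o+D*((z-o[2])/D[:,2])[:,None]
def uz(p,off,s): return (np.asarray(p,float)+.5)/s-.5+np.asarray(off)
def place(v,P):
    P=np.atleast_2d(P).astype(float);c,s=np.cos(v[2]),np.sin(v[2]);R=np.array([[c,-s,0],[s,c,0],[0,0,1]])
    return P@R.T+[v[0],v[1],0]
def fit(obs,v0):
    # obs: list of (cam, model pts, pix)
    f=lambda v:np.concatenate([((proj(c,place(v,P))-p)).ravel()*c.get("w",1) for c,P,p in obs])
    s=least_squares(f,v0,loss="soft_l1");return s.x,f(s.x).reshape(-1,2)
E
cat > m1.py <<'E'
from plant import r
from h import *
sc=r.capture("scene");tp=r.capture("top")
np.set_printoptions(precision=4,suppress=True)
z2=lambda p:uz(p,(175,195),10);z1=lambda p:uz(p,(340,90),5.5);z3=lambda p:uz(p,(290,115),5);z4=lambda p:uz(p,(250,170),4)
print("rack",atz(tp,z2([(103,95),(658,100),(650,370),(85,355)]),.04)[:,:2],atz(sc,z1([(95,278),(212,345),(400,195)]),.04)[:,:2])
print("tab",atz(tp,z2([(512,145),(510,265)]),.107)[:,:2],atz(sc,z1([(172,172),(230,198)]),.107)[:,:2])
print("shoulder",atz(tp,z2([(546,122),(537,330)]),.065)[:,:2],atz(sc,z1([(148,228),(240,272)]),.065)[:,:2])
print("slot",atz(tp,z3([(122,208),(101,311)]),.1)[:,:2],atz(sc,z4([(417,88),(485,155)]),.1)[:,:2])
# machine frame: origin at slot centre
H=np.array([(55,40,.1),(55,-40,.1),(-55,-40,.1),(-55,40,.1)])*[1e-3,1e-3,1]
S=np.array([(31.25,0,.1),(-31.25,0,.1)])*[1e-3,1e-3,1]
o=[(tp,H,z3([(65,157),(197,180),(160,380),(30,342)])),(tp,S,z3([(122,208),(101,311)])),
 (sc,H[[1,0,3,2]][[2,1]],z4([(442,42),(560,150)])),(sc,S,z4([(485,155),(417,88)]))]
v,e=fit(o,[.6,.1,-.2]);print("housing fit",v,e)
E
python3 m1.py
```

```text
rack [[0.5323 0.3885]
 [0.5343 0.2211]
 [0.4535 0.2197]
 [0.4541 0.3889]] [[0.4569 0.2187]
 [0.5343 0.2198]
 [0.5351 0.3869]]
tab [[0.5115 0.2498]
 [0.4772 0.2486]] [[0.479  0.2466]
 [0.5134 0.2504]]
shoulder [[0.5238 0.2492]
 [0.4625 0.2487]] [[0.4689 0.2452]
 [0.5255 0.2504]]
slot [[0.6722 0.0026]
 [0.6112 0.0132]] [[ 0.6132  0.0122]
 [ 0.6765 -0.0014]]
housing fit [ 0.6425  0.0068 -0.1832] [[ 0.1931 -0.6068]
 [ 0.7184  0.1874]
 [ 0.38   -3.2609]
 [-0.8393 -1.2123]
 [ 0.551  -0.3125]
 [ 0.2702 -0.1885]
 [-0.3402 -1.553 ]
 [ 0.2197 -1.5551]
 [-0.4498 -1.311 ]
 [-0.388  -0.3564]]
```

```bash
cat > go.py <<'E'
import sys
from plant import r
from h import *
from scipy.spatial.transform import Rotation as Ro
def delta(pos,jawdeg,tilt=0):
    """pos TCP goal, jaw axis world angle deg, tool down; prints total tool-frame shift cm and rotvec (translate first, then rotate)"""
    s=r.read_state();R=s["ee_rot"];a=np.deg2rad(jawdeg)
    G=np.c_[[np.cos(a),np.sin(a),0],[np.sin(a),-np.cos(a),0],[0,0,-1]]
    d=R.T@(np.array(pos)-s["eef_pos"])*100;w=Ro.from_matrix(R.T@G).as_rotvec()
    print("t",round(s["clock"],2),"pos",s["eef_pos"].round(4),"F",s["force"].round(1),"w",round(s["width"],4))
    print("slide cm (before rot)",d.round(2),"rot",w.round(4),"slide after rot",(G.T@(np.array(pos)-s["eef_pos"])*100).round(2))
if __name__=="__main__": delta([float(x) for x in sys.argv[1:4]],float(sys.argv[4]))
E
python3 go.py .4945 .2487 .20 91
```

```text
t 0.25 pos [0.1949 0.6198 0.216 ] F [ 0.2 -0.7 -0.2] w 0.0941
slide cm (before rot) [-26.41  39.71   1.63] rot [-2.000e-04  9.000e-04 -3.223e-01] slide after rot [-37.62  29.3    1.6 ]
```

```bash
python3 -m pendant '[{"slide":[0,0,0],"rot":[0,0,-0.107]},{"slide":[0,0,0],"rot":[0,0,-0.107]},{"slide":[0,0,0],"rot":[0,0,-0.107]},{"slide":[-2.69,2.09,0.11],"rot":[0,0,0]},{"slide":[-2.69,2.09,0.11],"rot":[0,0,0]},{"slide":[-2.69,2.09,0.11],"rot":[0,0,0]},{"slide":[-2.69,2.09,0.11],"rot":[0,0,0]},{"slide":[-2.69,2.09,0.11],"rot":[0,0,0]},{"slide":[-2.69,2.09,0.11],"rot":[0,0,0]},{"slide":[-2.69,2.09,0.11],"rot":[0,0,0]},{"slide":[-2.69,2.09,0.11],"rot":[0,0,0]},{"slide":[-2.69,2.09,0.11],"rot":[0,0,0]}]' -0.15 40
python3 go.py .4945 .2487 .20 91
```

```text
clock: 1.25
eef_pos: [0.3879, 0.3796, 0.2066]
ee_rot: [[-0.016, 1.0, 0.0], [1.0, 0.016, 0.0], [0.0, 0.0, -1.0]]
force: [0.3, 0.3, 0.2]
width: 0.0401
t 1.25 pos [0.3879 0.3796 0.2066] F [0.3 0.3 0.2] w 0.0401
slide cm (before rot) [-13.26  10.45   0.66] rot [ 0.0001 -0.0001 -0.0012] slide after rot [-13.27  10.43   0.66]
```

```bash
python3 -m pendant '[{"slide":[-2.65,2.09,0.13],"rot":[0,0,0]},{"slide":[-2.65,2.09,0.13],"rot":[0,0,0]},{"slide":[-2.65,2.09,0.13],"rot":[0,0,0]},{"slide":[-2.65,2.09,0.13],"rot":[0,0,0]},{"slide":[-2.65,2.09,0.13],"rot":[0,0,0]},{"slide":[0,0,0],"rot":[0,0,0]}]'
python3 - <<'E'
from plant import r
import cv2
c=r.capture("wrist");cv2.imwrite("pics/w1.png",c["frame"][:,:,::-1])
E
python3 go.py .4945 .2487 .20 91
```

```text
clock: 1.75
eef_pos: [0.4986, 0.2424, 0.1999]
ee_rot: [[-0.006, 1.0, 0.003], [1.0, 0.006, -0.004], [-0.004, 0.003, -1.0]]
force: [-0.6, -0.1, 0.9]
width: 0.0401
t 1.8 pos [0.4962 0.2459 0.1999] F [ 0.4  0.9 -0. ] w 0.0399
slide cm (before rot) [ 0.28 -0.17 -0.01] rot [ 0.001   0.0021 -0.0089] slide after rot [ 0.28 -0.17 -0.01]
```

View pics/w1.png

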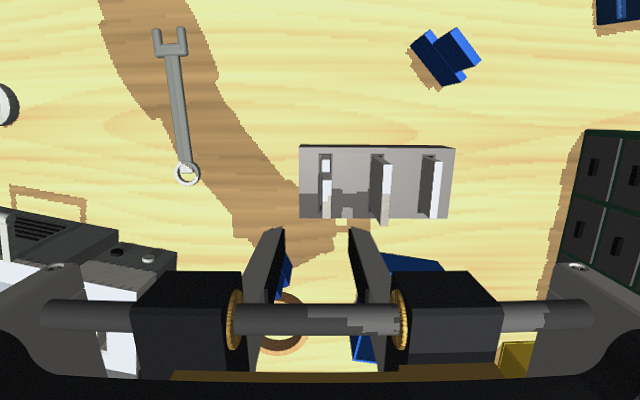

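```bash
python3 - <<'E'
from plant import r
import cv2,pickle
c=r.capture("wrist");pickle.dump(c,open("w2.pkl","wb"));f=c["frame"][:,:,::-1]
cv2.imwrite("pics/w2.png",cv2.resize(f[135:235,290:400],None,fx=6,fy=6,interpolation=cv2.INTER_CUBIC))
E
python3 go.py .4945 .2487 .20 91
```

```text
t 1.85 pos [0.4945 0.2487 0.1999] F [-0.6  1.  -0.5] w 0.0402
slide cm (before rot) [ 0.    0.   -0.01] rot [-0.0001  0.0004 -0.0051] slide after rot [ 0.    0.   -0.01]
```

View pics/w2.png

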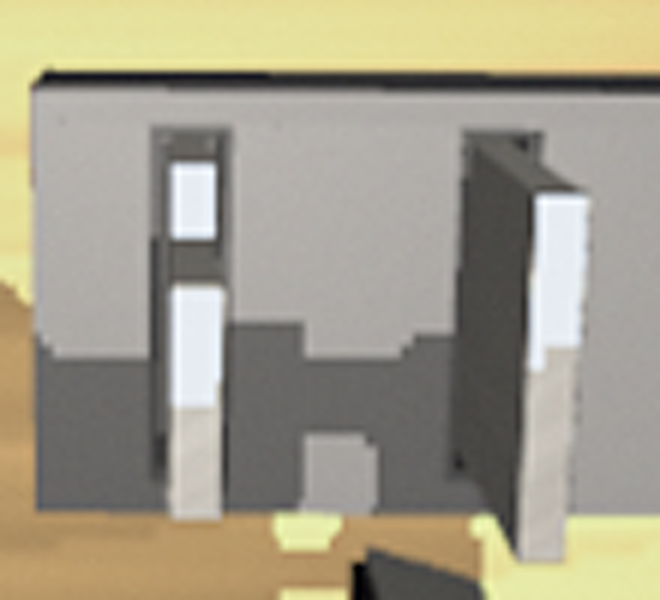

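```bash
python3 - <<'E'
from h import *
import pickle
np.set_printoptions(precision=4,suppress=True)
c=pickle.load(open("w2.pkl","rb"));u=lambda p:uz(p,(290,135),6)
print(atz(c,u([(198,285),(196,519)]),.107))
print("shoulder far",atz(c,u([(193,162)]),.065))
print("slot corners",atz(c,u([(152,128),(232,128),(152,475)]),.04))
print("rack corner",atz(c,u([(34,85),(38,512)]),.04))
E
```

```text
[[0.4763 0.2505 0.107 ]
 [0.5123 0.2507 0.107 ]]
shoulder far [[0.4641 0.2503 0.065 ]]
slot corners [[0.4616 0.2433 0.04  ]
 [0.4615 0.2577 0.04  ]
 [0.5269 0.2438 0.04  ]]
rack corner [[0.4541 0.2222 0.04  ]
 [0.5345 0.2222 0.04  ]]
```

The wrist picture puts the tab's centre at (0.4943, 0.2500) with yaw ≈ 0. I'll descend and grip it.

```bash
python3 -m pendant '[{"slide":[0.13,0,0],"rot":[0,0,0]},{"slide":[0,0,3],"rot":[0,0,0]},{"slide":[0,0,3],"rot":[0,0,0]},{"slide":[0,0,3],"rot":[0,0,0]},{"slide":[0,0,2],"rot":[0,0,0]},{"slide":[0,0,1.1],"rot":[0,0,0]},{"slide":[0,0,0],"rot":[0,0,0]},{"slide":[0,0,0],"rot":[0,0,0]}]'
python3 -m pendant '[{"slide":[0,0,0],"rot":[0,0,0]},{"slide":[0,0,0],"rot":[0,0,0]},{"slide":[0,0,0],"rot":[0,0,0]},{"slide":[0,0,0],"rot":[0,0,0]},{"slide":[0,0,0],"rot":[0,0,0]}]' -1 40
python3 go.py .4943 .25 .2 91
```

```text
clock: 2.52
eef_pos: [0.4932, 0.2528, 0.0793]
ee_rot: [[-0.018, 1.0, -0.0], [1.0, 0.018, 0.0], [0.0, -0.0, -1.0]]
force: [0.7, 0.1, 0.9]
width: 0.0401
clock: 2.93
eef_pos: [0.494, 0.2517, 0.0797]
ee_rot: [[-0.016, 1.0, 0.001], [1.0, 0.016, 0.001], [0.001, 0.001, -1.0]]
force: [0.9, -0.4, 0.3]
width: 0.0102
t 2.93 pos [0.494  0.2517 0.0797] F [ 0.9 -0.4  0.3] w 0.0102
slide cm (before rot) [ -0.16   0.04 -12.03] rot [ 0.001  -0.0006 -0.0014] slide after rot [ -0.17   0.03 -12.03]
```

```bash
python3 -m pendant '[{"slide":[0,0,0],"rot":[0,0,0]},{"slide":[0,0,0],"rot":[0,0,0]}]' 
python3 -m pendant '[{"slide":[0,0,-0.5],"rot":[0,0,0]},{"slide":[0,0,-1],"rot":[0,0,0]},{"slide":[0,0,-2],"rot":[0,0,0]},{"slide":[0,0,-3],"rot":[0,0,0]},{"slide":[0,0,-4],"rot":[0,0,0]},{"slide":[0,0,-4],"rot":[0,0,0]},{"slide":[0,0,-1.5],"rot":[0,0,0]}]'
python3 go.py .6425 .0068 .24 79.5
```

```text
clock: 3.1
eef_pos: [0.494, 0.2517, 0.0796]
ee_rot: [[-0.016, 1.0, 0.001], [1.0, 0.016, 0.0], [0.0, 0.001, -1.0]]
force: [-1.2, 0.0, 5.0]
width: 0.0075
clock: 3.68
eef_pos: [0.4958, 0.2527, 0.245]
ee_rot: [[-0.016, 1.0, 0.007], [1.0, 0.016, 0.004], [0.004, 0.007, -1.0]]
force: [1.9, 0.5, -1.8]
width: 0.0076
t 3.68 pos [0.4958 0.2527 0.245 ] F [ 1.9  0.5 -1.8] w 0.0076
slide cm (before rot) [-24.82  14.27   0.51] rot [ 0.0068 -0.0047  0.1992] slide after rot [-21.5   18.91   0.5 ]
```

```bash
python3 -m pendant '[{"slide":[0,0,0],"rot":[0,0,0.0996]},{"slide":[0,0,0],"rot":[0,0,0.0996]},{"slide":[-2.39,2.10,0.06],"rot":[0,0,0]},{"slide":[-2.39,2.10,0.06],"rot":[0,0,0]},{"slide":[-2.39,2.10,0.06],"rot":[0,0,0]},{"slide":[-2.39,2.10,0.06],"rot":[0,0,0]},{"slide":[-2.39,2.10,0.06],"rot":[0,0,0]},{"slide":[-2.39,2.10,0.06],"rot":[0,0,0]},{"slide":[-2.39,2.10,0.06],"rot":[0,0,0]},{"slide":[-2.39,2.10,0.06],"rot":[0,0,0]},{"slide":[-2.39,2.10,0.06],"rot":[0,0,0]},{"slide":[0,0,0],"rot":[0,0,0]}]'
python3 -m pendant '[{"slide":[0,0,0],"rot":[0,0,0]},{"slide":[0,0,0],"rot":[0,0,0]},{"slide":[0,0,0],"rot":[0,0,0]}]'
python3 - <<'E'
from plant import r
import cv2,pickle
c=r.capture("wrist");pickle.dump(c,open("w3.pkl","wb"));f=c["frame"][:,:,::-1]
cv2.imwrite("pics/w3.png",f)
E
python3 go.py .6425 .0068 .24 79.5
```

```text
clock: 4.68
eef_pos: [0.6426, -0.0035, 0.2339]
ee_rot: [[0.191, 0.982, 0.002], [0.982, -0.191, -0.006], [-0.005, 0.003, -1.0]]
force: [-0.6, -1.8, -1.8]
width: 0.0078
clock: 4.93
eef_pos: [0.6397, 0.0075, 0.2339]
ee_rot: [[0.18, 0.984, -0.001], [0.984, -0.18, 0.001], [0.001, -0.001, -1.0]]
force: [-1.1, -0.0, -0.4]
width: 0.0077
t 4.98 pos [0.6398 0.0076 0.2339] F [-0.4  0.3 -1. ] w 0.0077
slide cm (before rot) [-0.03  0.28 -0.61] rot [-0.0006 -0.001   0.0027] slide after rot [-0.03  0.28 -0.61]
```

View pics/w3.png

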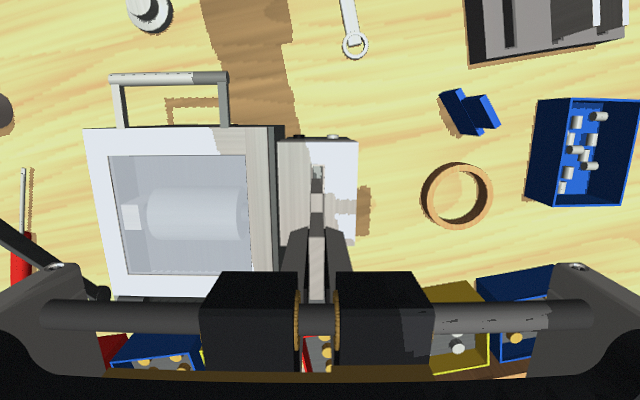

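```bash
python3 -m pendant '[{"slide":[0,3,0],"rot":[0,0,0]},{"slide":[0,3,0],"rot":[0,0,0]},{"slide":[0,2,0],"rot":[0,0,0]},{"slide":[0,0,0],"rot":[0,0,0]},{"slide":[0,0,0],"rot":[0,0,0]},{"slide":[0,0,0],"rot":[0,0,0]},{"slide":[0,0,0],"rot":[0,0,0]}]'
python3 - <<'E'
from plant import r
import cv2,pickle
c=r.capture("wrist");pickle.dump(c,open("w4.pkl","wb"));f=c["frame"][:,:,::-1]
cv2.imwrite("pics/w4.png",cv2.resize(f[40:240,60:400],None,fx=2.3,fy=2.3,interpolation=cv2.INTER_CUBIC))
cv2.imwrite("pics/w4b.png",cv2.resize(f[70:190,255:375],None,fx=5,fy=5,interpolation=cv2.INTER_CUBIC))
f=pickle.load(open("w3.pkl","rb"))["frame"][:,:,::-1]
cv2.imwrite("pics/w3b.png",cv2.resize(f[130:230,270:370],None,fx=6,fy=6,interpolation=cv2.INTER_CUBIC))
E
python3 go.py .6425 .0068 .24 79.5
```

```text
clock: 5.57
eef_pos: [0.7179, -0.0078, 0.2338]
ee_rot: [[0.181, 0.984, -0.001], [0.984, -0.181, 0.001], [0.0, -0.001, -1.0]]
force: [0.1, 0.4, -0.5]
width: 0.0077
t 5.62 pos [ 0.7181 -0.0081  0.234 ] F [-0.2 -0.4 -0.9] w 0.0078
slide cm (before rot) [ 0.09 -7.71 -0.59] rot [-0.0005 -0.0003  0.0013] slide after rot [ 0.08 -7.71 -0.6 ]
```

View pics/w4.png

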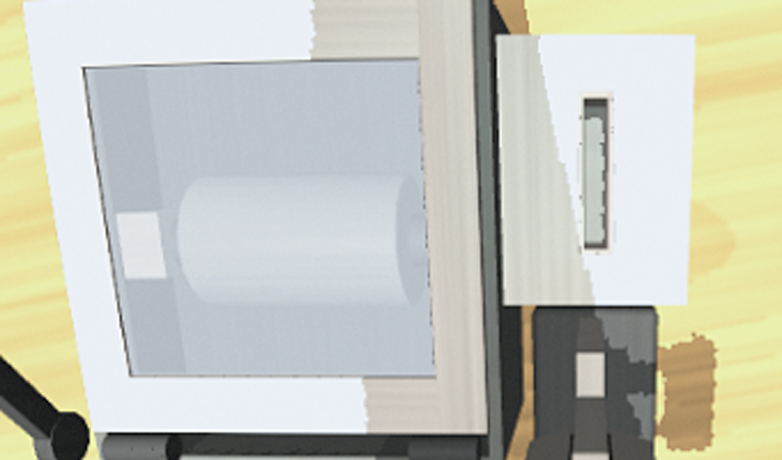

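View pics/w4b.png

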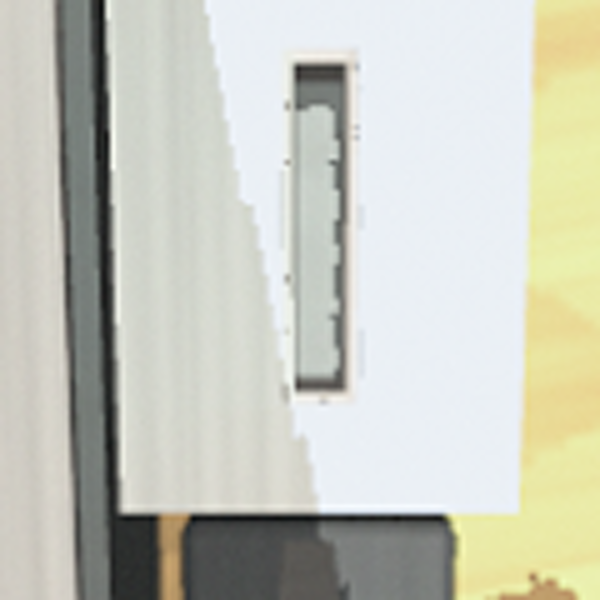

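View pics/w3b.png

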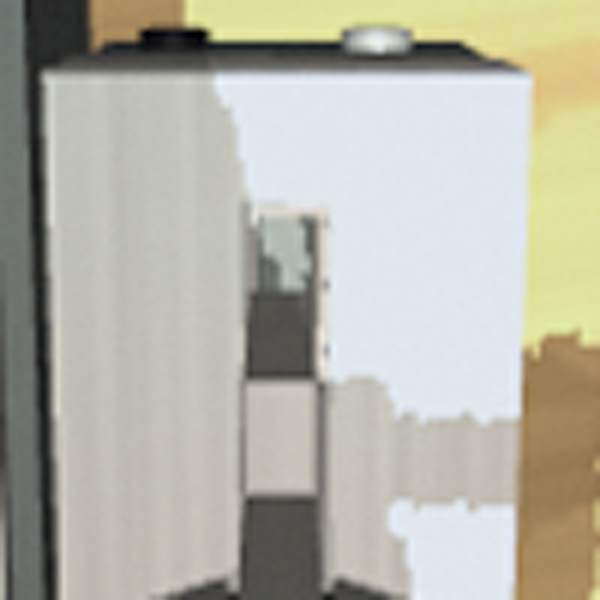

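```bash
python3 - <<'E'
from h import *
import pickle
np.set_printoptions(precision=4,suppress=True)
c=pickle.load(open("w4.pkl","rb"));u=lambda p:uz(p,(255,70),5)
P=atz(c,u([(289,52),(357,52),(357,401),(288,401)]),.1);print(P[:,:2],"outer ctr",P.mean(0))
P=atz(c,u([(295,65),(347,65),(347,391),(295,391)]),.098);print(P[:,:2],"inner ctr",P.mean(0))
B=atz(c,u([(120,515),(518,515)]),.1)[:,:2];d=B[1]-B[0];print("back edge",B,np.linalg.norm(d),np.arctan2(d[1],d[0])*180/np.pi)
P=atz(c,u([(288,401),(289,52),(357,401),(357,52)]),.1);
for a,b in((0,1),(2,3)):
  d=P[a]-P[b];print("yaw",np.degrees(np.arctan2(d[1],d[0])))
c=pickle.load(open("w3.pkl","rb"));u=lambda p:uz(p,(270,130),6)
P=atz(c,u([(258,212),(329,210)]),.1);print("slot front corners from w3",P[:,:2])
z=.2339-.0647
print("plate bottom front corners",atz(c,u([(249,293),(314,293)]),z)[:,:2]);
P=atz(c,u([(247,379),(320,380),(318,495),(246,495)]),z+.05)
print("front shoulder",P[:,:2])
E
```

```text
[[ 0.6097  0.0079]
 [ 0.612   0.0205]
 [ 0.6763  0.0092]
 [ 0.6739 -0.0042]] outer ctr [0.643  0.0083 0.1   ]
[[ 0.612   0.0087]
 [ 0.6138  0.0183]
 [ 0.6742  0.0076]
 [ 0.6724 -0.0026]] inner ctr [0.6431 0.008  0.098 ]
back edge [[ 0.6901 -0.0417]
 [ 0.7046  0.0371]] 0.08012458044128364 79.57662772525076
yaw -10.75756343495112
yaw -10.000768482010526
slot front corners from w3 [[0.6105 0.0088]
 [0.6123 0.0205]]
plate bottom front corners [[0.6106 0.0083]
 [0.6121 0.0166]]
front shoulder [[0.61   0.009 ]
 [0.6115 0.0164]
 [0.6237 0.014 ]
 [0.6223 0.0066]]
```

```bash
python3 go.py .6427 .0087 .175 79.6;  python3 -m pendant '[{"slide":[0.1,-3,0],"rot":[0,0,0]},{"slide":[0,-3,0],"rot":[0,0,0]},{"slide":[0,-1.69,0],"rot":[0,0,0]},{"slide":[0,0,2],"rot":[0,0,0]},{"slide":[0,0,2],"rot":[0,0,0]},{"slide":[0,0,1.9],"rot":[0,0,0]},{"slide":[0,0,0],"rot":[0,0,0]},{"slide":[0,0,0],"rot":[0,0,0]},{"slide":[0,0,0],"rot":[0,0,0]},{"slide":[0,0,0],"rot":[0,0,0]}]'; python3 go.py .6427 .0087 .175 79.6
python3 - <<'E'
from plant import r
import cv2,pickle
c=r.capture("wrist");pickle.dump(c,open("w5.pkl","wb"));f=c["frame"][:,:,::-1]
cv2.imwrite("pics/w5b.png",cv2.resize(f[130:230,270:370],None,fx=6,fy=6,interpolation=cv2.INTER_CUBIC))
E
```

```text
t 5.62 pos [ 0.7181 -0.0081  0.234 ] F [-0.2 -0.4 -0.9] w 0.0078
slide cm (before rot) [ 0.28 -7.72  5.91] rot [-0.0005 -0.0003 -0.0005] slide after rot [ 0.29 -7.72  5.9 ]
clock: 6.45
eef_pos: [0.6445, 0.0062, 0.1763]
ee_rot: [[0.182, 0.983, 0.003], [0.983, -0.182, 0.0], [0.001, 0.003, -1.0]]
force: [0.3, -0.1, -1.4]
width: 0.0077
t 6.45 pos [0.6445 0.0062 0.1763] F [ 0.3 -0.1 -1.4] w 0.0077
slide cm (before rot) [ 0.22 -0.23  0.13] rot [ 0.0026 -0.0006 -0.0014] slide after rot [ 0.22 -0.23  0.13]
```

View pics/w5b.png

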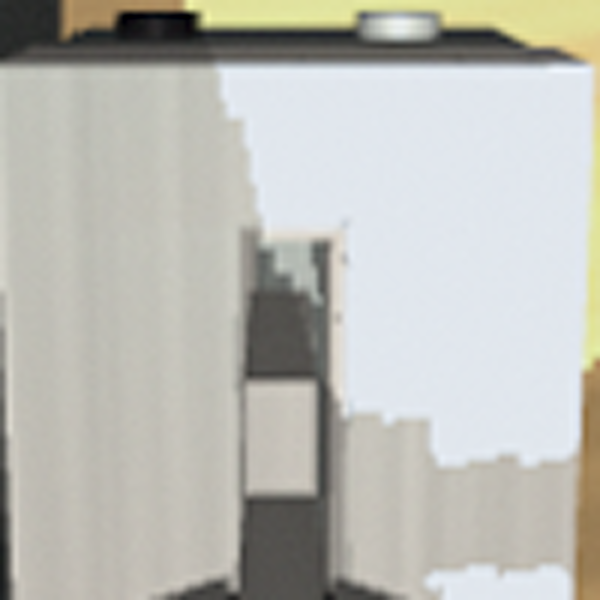

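```bash
python3 -m pendant '[{"slide":[0.18,0,0],"rot":[0,0,0]},{"slide":[0,0,0],"rot":[0,0,0]},{"slide":[0,0,0],"rot":[0,0,0]},{"slide":[0,0,0],"rot":[0,0,0]}]'; python3 go.py .6427 .0087 .175 79.6
python3 - <<'E'
from plant import r
import cv2,pickle
from h import *
c=r.capture("wrist");pickle.dump(c,open("w6.pkl","wb"));f=c["frame"][:,:,::-1]
cv2.imwrite("pics/w6b.png",cv2.resize(f[130:230,270:370],None,fx=6,fy=6,interpolation=cv2.INTER_CUBIC))
E
```

```text
clock: 6.83
eef_pos: [0.644, 0.0079, 0.1749]
ee_rot: [[0.182, 0.983, 0.0], [0.983, -0.182, 0.0], [0.0, 0.0, -1.0]]
force: [0.0, -0.2, -1.7]
width: 0.008
t 6.83 pos [0.644  0.0079 0.1749] F [ 0.  -0.2 -1.7] w 0.008
slide cm (before rot) [ 0.06 -0.14 -0.01] rot [ 0.0003 -0.0001 -0.0014] slide after rot [ 0.06 -0.14 -0.01]
```

View pics/w6b.png

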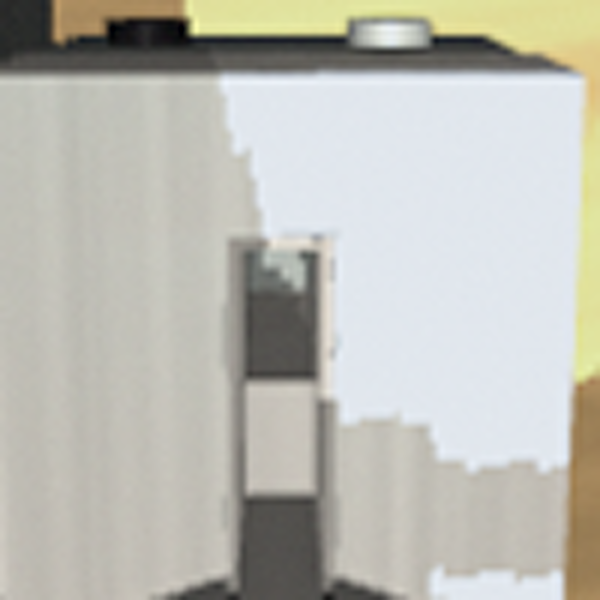

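```bash
python3 - <<'E'
from h import *
import pickle
np.set_printoptions(precision=4,suppress=True)
c=pickle.load(open("w6.pkl","rb"));u=lambda p:uz(p,(270,130),6)
S=atz(c,u([(233,238),(335,236)]),.1);S2=atz(c,u([(246,250),(317,250)]),.098)
z=.1749-.0647
B=atz(c,u([(249,293),(313,293)]),z);Q=atz(c,u([(247,379),(318,380)]),z+.05)
ax=np.array([np.cos(-.182),np.sin(-.182)])
n=np.array([-ax[1],ax[0]])
for nm,P,o in(("outer",S,33.25),("inner",S2,31.25),("bot",B,30),("sh",Q,30)):
  m=P.mean(0)[:2];print(nm,P[:,:2].ravel(),"ctr along",(m@ax)*1000+o,"across",(m@n)*1000)
E
```

```text
outer [0.6091 0.0074 0.6113 0.0209] ctr along 630.8347551014805 across 124.3744731144263
inner [0.6114 0.0087 0.6131 0.0182] ctr along 630.9459341713989 across 124.04011745350178
bot [0.615  0.0086 0.6165 0.0168] ctr along 633.2444364919405 across 123.95658414045862
sh [0.6143 0.0094 0.6157 0.0165] ctr along 632.520244192605 across 124.06092545683427
```

```bash
python3 -m pendant '[{"slide":[0.02,-0.18,0],"rot":[0,0,0]},{"slide":[0,0,0],"rot":[0,0,0]},{"slide":[0,0,0.4],"rot":[0,0,0]},{"slide":[0,0,0.4],"rot":[0,0,0]},{"slide":[0,0,0.4],"rot":[0,0,0]},{"slide":[0,0,0.3],"rot":[0,0,0]},{"slide":[0,0,0],"rot":[0,0,0]},{"slide":[0,0,0],"rot":[0,0,0]}]'; python3 go.py .6427 .0087 .1247 79.6
python3 - <<'E'
from plant import r
import cv2,pickle
from h import *
c=r.capture("wrist");pickle.dump(c,open("w7.pkl","wb"));f=c["frame"][:,:,::-1]
cv2.imwrite("pics/w7b.png",cv2.resize(f[130:230,270:370],None,fx=6,fy=6,interpolation=cv2.INTER_CUBIC))
E
```

```text
clock: 7.55
eef_pos: [0.6419, 0.0083, 0.1592]
ee_rot: [[0.182, 0.983, -0.001], [0.983, -0.182, -0.0], [-0.0, -0.001, -1.0]]
force: [0.9, -0.1, -1.5]
width: 0.0076
t 7.55 pos [0.6419 0.0083 0.1592] F [ 0.9 -0.1 -1.5] w 0.0076
slide cm (before rot) [0.05 0.07 3.45] rot [-0.0008  0.0002 -0.0015] slide after rot [0.05 0.07 3.45]
```

View pics/w7b.png

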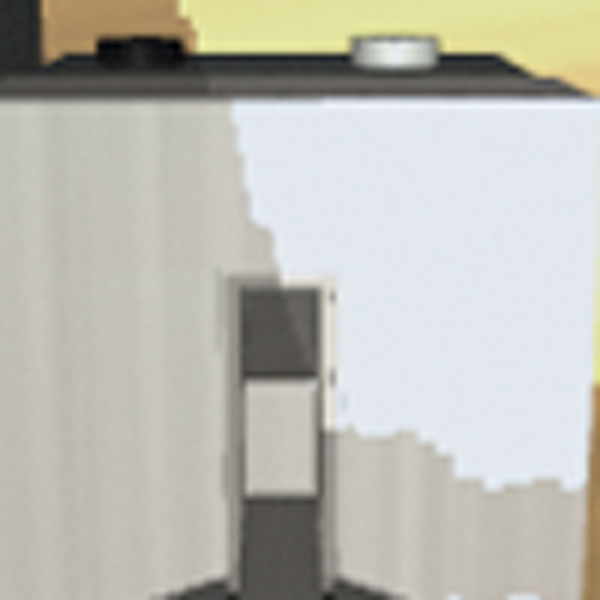

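It has entered freely: the bottom edge is 5.5 mm below the mouth and there is no contact force. Continuing down.

```bash
python3 -m pendant '[{"slide":[0,0,0.6],"rot":[0,0,0]},{"slide":[0,0,0.6],"rot":[0,0,0]},{"slide":[0,0,0.6],"rot":[0,0,0]},{"slide":[0,0,0.5],"rot":[0,0,0]},{"slide":[0,0,0],"rot":[0,0,0]},{"slide":[0,0,0],"rot":[0,0,0]}]'; python3 go.py .6427 .0087 .1247 79.6
```

```text
clock: 8.1
eef_pos: [0.6418, 0.0083, 0.136]
ee_rot: [[0.182, 0.983, -0.001], [0.983, -0.182, -0.0], [-0.0, -0.001, -1.0]]
force: [-1.0, -0.2, -1.1]
width: 0.0076
t 8.1 pos [0.6418 0.0083 0.136 ] F [-1.  -0.2 -1.1] w 0.0076
slide cm (before rot) [0.05 0.08 1.13] rot [-0.0011  0.0002 -0.0015] slide after rot [0.05 0.08 1.13]
```

```bash
python3 -m pendant '[{"slide":[0,0,0.4],"rot":[0,0,0]},{"slide":[0,0,0.4],"rot":[0,0,0]},{"slide":[0,0,0.2],"rot":[0,0,0]},{"slide":[0,0,0],"rot":[0,0,0]},{"slide":[0,0,0],"rot":[0,0,0]}]'; python3 -m pendant '[{"slide":[0,0,0.15],"rot":[0,0,0]},{"slide":[0,0,0.15],"rot":[0,0,0]},{"slide":[0,0,0],"rot":[0,0,0]}]'
```

```text
clock: 8.52
eef_pos: [0.642, 0.0083, 0.1265]
ee_rot: [[0.182, 0.983, -0.0], [0.983, -0.182, 0.0], [-0.0, -0.0, -1.0]]
force: [0.2, 0.7, -0.6]
width: 0.0079
clock: 8.77
eef_pos: [0.6425, 0.0084, 0.1246]
ee_rot: [[0.182, 0.983, 0.001], [0.983, -0.182, 0.0], [0.0, 0.001, -1.0]]
force: [-1.5, 0.0, 3.6]
width: 0.0079
```

```bash
python3 -m pendant '[{"slide":[0,0,0.15],"rot":[0,0,0]},{"slide":[0,0,0.15],"rot":[0,0,0]},{"slide":[0,0,0],"rot":[0,0,0]},{"slide":[0,0,0],"rot":[0,0,0]}]'; python3 - <<'E'
from plant import r
import cv2
for n in("wrist","scene"):
  f=r.capture(n)["frame"][:,:,::-1]
  f=f[130:230,270:370] if n=="wrist" else f[160:260,300:420]
  cv2.imwrite(f"pics/h_{n}.png",cv2.resize(f,None,fx=5,fy=5,interpolation=cv2.INTER_CUBIC))
E
```

```text
clock: 9.1
eef_pos: [0.6426, 0.0083, 0.1246]
ee_rot: [[0.182, 0.983, 0.002], [0.983, -0.182, 0.0], [0.001, 0.002, -1.0]]
force: [-6.2, -0.6, 21.2]
width: 0.0077
```

View pics/h_wrist.png

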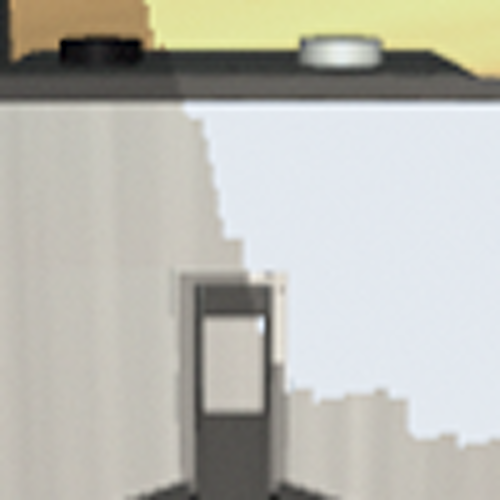

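It stopped hard at TCP z = 0.1246 against 0.1247 expected, with 21 N. That is home, so I'll release.

```bash
python3 -m pendant '[{"slide":[0,0,-0.25],"rot":[0,0,0]},{"slide":[0,0,0],"rot":[0,0,0]}]'; python3 -m pendant '[{"slide":[0,0,0],"rot":[0,0,0]},{"slide":[0,0,0],"rot":[0,0,0]},{"slide":[0,0,0],"rot":[0,0,0]},{"slide":[0,0,0],"rot":[0,0,0]},{"slide":[0,0,0],"rot":[0,0,0]}]' -0.15; python3 -m pendant '[{"slide":[0,0,-0.5],"rot":[0,0,0]},{"slide":[0,0,-1.5],"rot":[0,0,0]},{"slide":[0,0,-3],"rot":[0,0,0]},{"slide":[0,0,-4],"rot":[0,0,0]},{"slide":[0,0,-2],"rot":[0,0,0]},{"slide":[0,0,0],"rot":[0,0,0]},{"slide":[0,0,0],"rot":[0,0,0]}]'
python3 - <<'E'
from plant import r
import cv2,pickle
d={n:r.capture(n) for n in("wrist","scene","top")};pickle.dump(d,open("d8.pkl","wb"))
cv2.imwrite("pics/w8.png",d["wrist"]["frame"][:,:,::-1])
f=d["scene"]["frame"][:,:,::-1][150:300,240:420]
cv2.imwrite("pics/s8.png",cv2.resize(f,None,fx=4,fy=4,interpolation=cv2.INTER_CUBIC))
E
```

```text
clock: 9.37
eef_pos: [0.643, 0.0084, 0.1246]
ee_rot: [[0.182, 0.983, 0.002], [0.983, -0.182, 0.0], [0.001, 0.002, -1.0]]
force: [-2.2, -0.9, 12.8]
width: 0.0076
clock: 9.78
eef_pos: [0.642, 0.0084, 0.1227]
ee_rot: [[0.182, 0.983, -0.001], [0.983, -0.182, -0.0], [-0.0, -0.001, -1.0]]
force: [0.4, 0.6, 0.7]
width: 0.0372
clock: 10.37
eef_pos: [0.6429, 0.0084, 0.2347]
ee_rot: [[0.182, 0.983, 0.003], [0.983, -0.182, 0.0], [0.001, 0.003, -1.0]]
force: [0.1, 0.4, -0.7]
width: 0.04
```

View pics/w8.png

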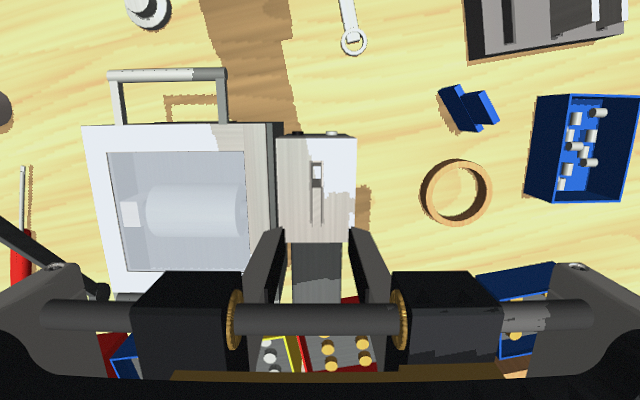

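View pics/s8.png

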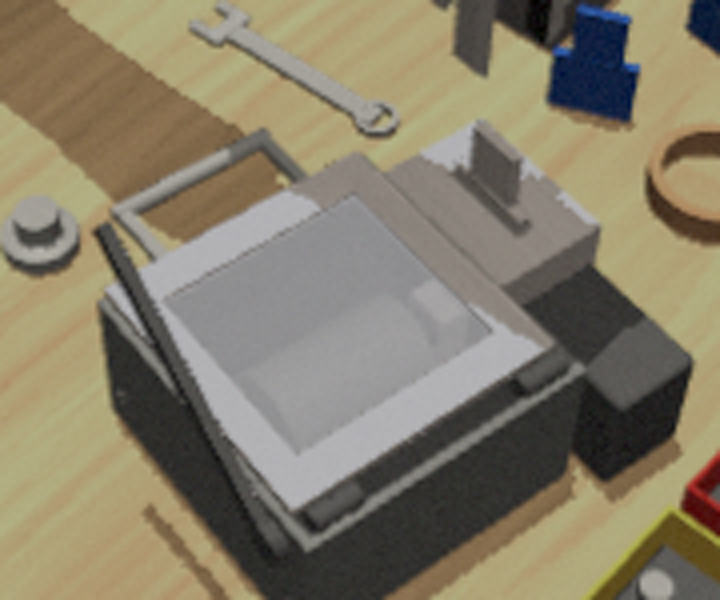

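```bash
python3 - <<'E'
import pickle,cv2
d=pickle.load(open("d8.pkl","rb"))
cv2.imwrite("pics/w8b.png",cv2.resize(d["wrist"]["frame"][:,:,::-1][50:150,90:250],None,fx=5,fy=5,interpolation=cv2.INTER_CUBIC))
cv2.imwrite("pics/s8m.png",cv2.resize(d["scene"]["frame"][:,:,::-1][198:298,255:335],None,fx=6,fy=6,interpolation=cv2.INTER_CUBIC))
cv2.imwrite("pics/t8m.png",cv2.resize(d["top"]["frame"][:,:,::-1][125:225,320:420],None,fx=6,fy=6,interpolation=cv2.INTER_CUBIC))
E
```

```text
(no output)
```

View pics/w8b.png

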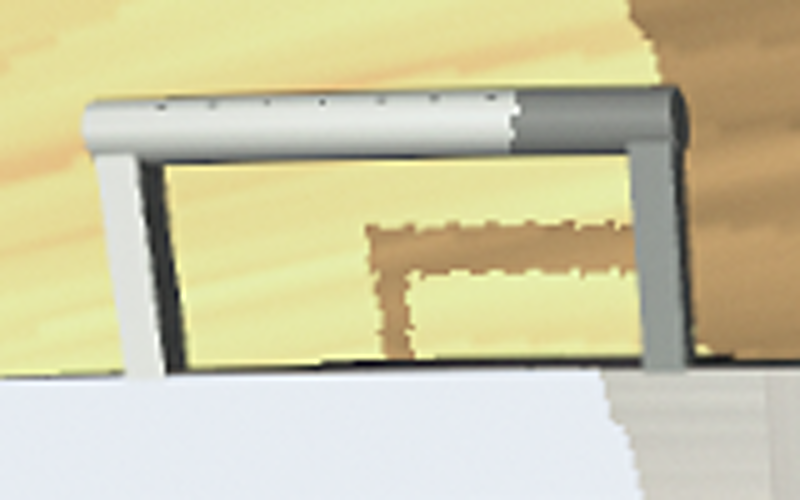

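View pics/s8m.png

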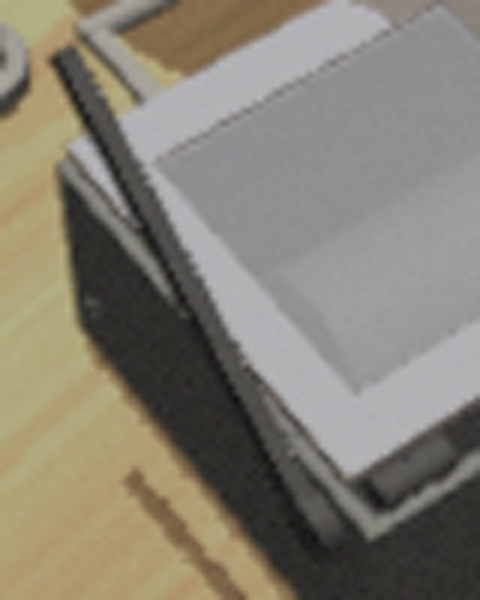

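View pics/t8m.png

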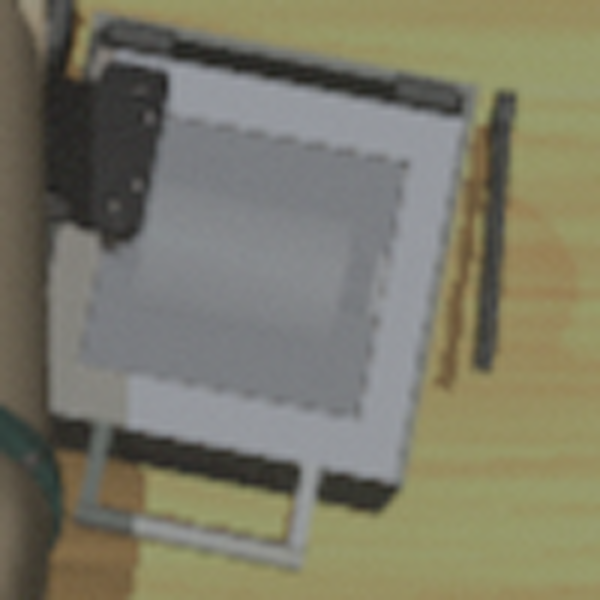

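```bash
cat > mk.py <<'E'
from h import *
import pickle
np.set_printoptions(precision=4,suppress=True)
d=pickle.load(open("d8.pkl","rb"));w=d["wrist"]
E=atz(w,uz([(84,128),(686,120)],(90,50),5),.11);print("bar ends",E,np.linalg.norm(E[1]-E[0]),np.degrees(np.arctan2(*(E[1]-E[0])[:2][::-1])))
ps=-.182;ax=np.array([np.cos(ps),np.sin(ps),0]);ay=np.array([-ax[1],ax[0],0]);az=np.array([0,0,1.])
S=np.array([.643,.0083,.11])
bar=E.mean(0);print("bar in slot frame",(bar-S)@ax,(bar-S)@ay)
G=S-.137*ay+((bar-S)@ax)*ax
H=G+.229*ax
print("grip",G,"hinge",H)
def strip(th,off=(0,0,0)):
    t=np.cos(th)*-ax+np.sin(th)*az;n=np.sin(th)*ax+np.cos(th)*az
    c=H-.108*ay
    P=[c+r*t+a*ay+b*n for r in(.18,.0) for a in(-.004,.004) for b in(-.007,.007)]
    return np.array(P)
if __name__=="__main__":
    for n,off,s,box in(("scene",(255,198),6,(198,298,255,335)),("top",(320,125),6,(125,225,320,420))):
        im=cv2.resize(d[n]["frame"][:,:,::-1][box[0]:box[1],box[2]:box[3]],None,fx=6,fy=6,interpolation=cv2.INTER_CUBIC)
        for th,col in((.5,(0,0,255)),(.6,(0,255,0)),(.7,(255,0,0))):
            p=((proj(d[n],strip(th))-off+.5)*s-.5)
            for a,b in((0,1),(0,2),(2,3),(1,3),(0,4),(1,5),(2,6),(3,7)):
                cv2.line(im,tuple(int(x) for x in p[a].round()),tuple(int(x) for x in p[b].round()),col,1)
            print(n,th,p[:4].round(0).tolist())
        cv2.imwrite(f"pics/mk_{n}.png",im)
E
python3 mk.py
```

```text
bar ends [[ 0.4945 -0.1627  0.11  ]
 [ 0.5162 -0.0512  0.11  ]] 0.11358062724710659 78.95673398644905
bar in slot frame -0.11450285959458069 -0.13828439471627293
grip [ 0.5056 -0.1057  0.11  ] hinge [ 0.7308 -0.1472  0.11  ]
scene 0.5 [[30.0, 74.0], [37.0, 63.0], [49.0, 64.0], [56.0, 53.0]]
scene 0.6 [[39.0, 60.0], [48.0, 53.0], [59.0, 50.0], [68.0, 42.0]]
scene 0.7 [[51.0, 51.0], [63.0, 46.0], [72.0, 40.0], [83.0, 36.0]]
top 0.5 [[473.0, 416.0], [480.0, 397.0], [455.0, 412.0], [462.0, 393.0]]
top 0.6 [[482.0, 391.0], [489.0, 369.0], [464.0, 387.0], [471.0, 365.0]]
top 0.7 [[492.0, 362.0], [499.0, 338.0], [473.0, 358.0], [481.0, 334.0]]
```

```bash
sleep 1
```

```text
(no output)
```

View pics/mk_scene.png

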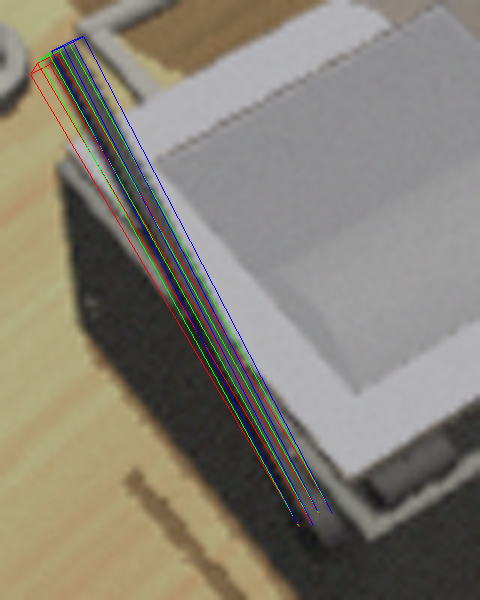

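View pics/mk_top.png

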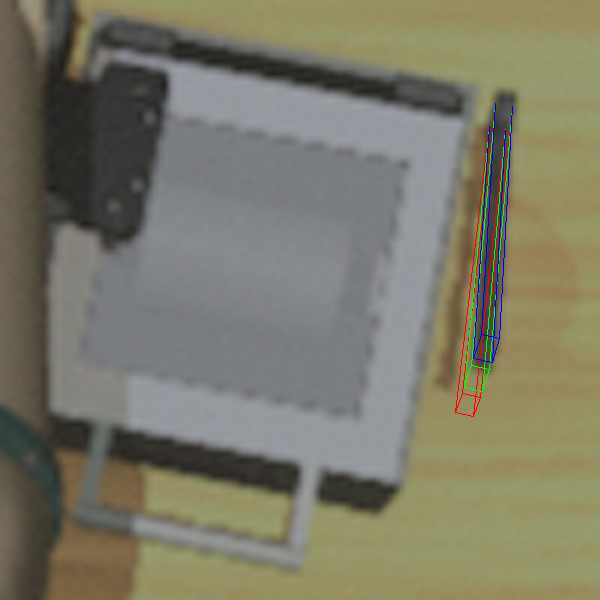

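```bash
python3 - <<'E'
from plant import r
import pickle,numpy as np
s=r.read_state();print(s["q"].round(3),s["eef_pos"])
d=pickle.load(open("d8.pkl","rb"));T=d["wrist"]["camera_from_world"];o=-T[:3,:3].T@T[:3,3]
print("cam off in tool",s["ee_rot"].T@(o-s["eef_pos"]), "axis in tool",s["ee_rot"].T@T[2,:3])
E
python3 go.py .5056 -.1057 .25 169.6;python3 go.py .5056 -.1057 .25 -10.4
```

```text
[-0.075  0.602  0.03   1.523 -0.02   1.02   1.348] [0.64108296 0.00834343 0.23167598]
cam off in tool [-0.00048561 -0.07341092 -0.17068554] axis in tool [0.00151805 0.26362453 0.96462418]
t 10.52 pos [0.6411 0.0083 0.2317] F [ 0.6  0.9 -0.9] w 0.0398
slide cm (before rot) [-13.68 -11.25  -1.79] rot [-0.0027 -0.0017 -1.5723] slide after rot [ 11.27 -13.66  -1.83]
t 10.52 pos [0.6411 0.0083 0.2317] F [ 0.6  0.9 -0.9] w 0.0398
slide cm (before rot) [-13.68 -11.25  -1.79] rot [-0.0017  0.0027  1.5693] slide after rot [-11.27  13.66  -1.83]
```

```bash
python3 -m pendant '[{"slide":[-2,0,-1.5],"rot":[0,0,0]},{"slide":[-2,0,-1.5],"rot":[0,0,0]},{"slide":[-2,0,-1.5],"rot":[0,0,0]},{"slide":[-2,0,-1.5],"rot":[0,0,0]},{"slide":[-2,0,-1],"rot":[0,0,0]},{"slide":[0,0,0],"rot":[0,0,0]},{"slide":[0,0,0],"rot":[0,0,0]},{"slide":[0,0,0],"rot":[0,0,0]},{"slide":[0,0,0],"rot":[0,0,0]},{"slide":[0,0,0],"rot":[0,0,0]}]'
python3 - <<'E'
from plant import r
import cv2,pickle
d={n:r.capture(n) for n in("wrist",)};pickle.dump(d,open("d9.pkl","wb"))
cv2.imwrite("pics/w9.png",d["wrist"]["frame"][:,:,::-1])
E
```

```text
clock: 11.35
eef_pos: [0.6237, -0.0881, 0.3019]
ee_rot: [[0.18, 0.984, -0.002], [0.984, -0.18, 0.001], [0.001, -0.002, -1.0]]
force: [-0.6, 0.5, -0.5]
width: 0.0403
```

View pics/w9.png

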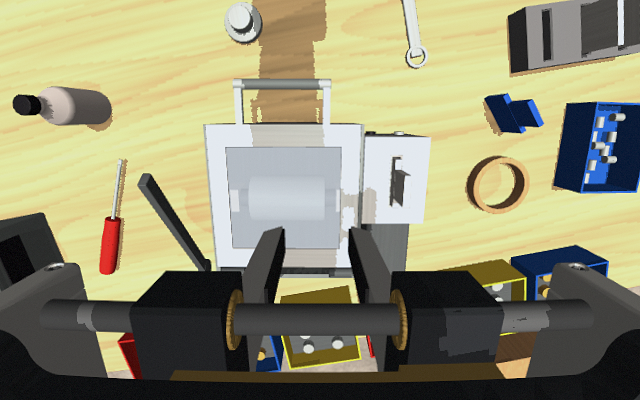

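```bash
python3 - <<'E'
import pickle,cv2
from mk import *
w=pickle.load(open("d9.pkl","rb"))["wrist"];f=w["frame"][:,:,::-1]
cv2.imwrite("pics/w9m.png",cv2.resize(f[165:285,125:225],None,fx=5,fy=5,interpolation=cv2.INTER_CUBIC))
cv2.imwrite("pics/w9b.png",cv2.resize(f[70:140,195:345],None,fx=5,fy=5,interpolation=cv2.INTER_CUBIC))
for th in(.5,.55,.6,.65,.7): print(th,((proj(w,strip(th))-(125,165)+.5)*5-.5)[[0,1,2,3,4,5,6,7]].round(0).tolist())
E
```

```text
bar ends [[ 0.4945 -0.1627  0.11  ]
 [ 0.5162 -0.0512  0.11  ]] 0.11358062724710659 78.95673398644905
bar in slot frame -0.11450285959458069 -0.13828439471627293
grip [ 0.5056 -0.1057  0.11  ] hinge [ 0.7308 -0.1472  0.11  ]
0.5 [[150.0, -66.0], [120.0, -21.0], [192.0, -66.0], [164.0, -21.0], [395.0, 496.0], [381.0, 541.0], [424.0, 496.0], [411.0, 541.0]]
0.55 [[131.0, -38.0], [101.0, 12.0], [174.0, -38.0], [145.0, 12.0], [394.0, 495.0], [381.0, 541.0], [424.0, 495.0], [411.0, 542.0]]
0.6 [[112.0, -6.0], [82.0, 49.0], [156.0, -7.0], [127.0, 49.0], [394.0, 494.0], [381.0, 542.0], [423.0, 494.0], [412.0, 542.0]]
0.65 [[93.0, 28.0], [64.0, 89.0], [137.0, 28.0], [110.0, 89.0], [393.0, 494.0], [382.0, 543.0], [423.0, 494.0], [412.0, 543.0]]
0.7 [[74.0, 67.0], [46.0, 133.0], [120.0, 66.0], [93.0, 133.0], [393.0, 493.0], [382.0, 543.0], [423.0, 493.0], [412.0, 543.0]]
```

View pics/w9m.png

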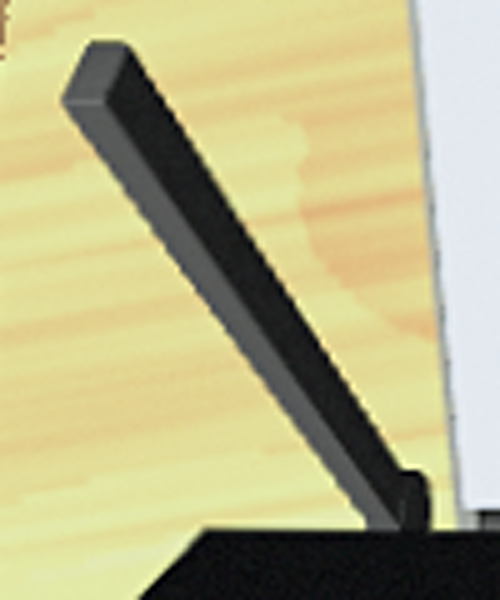

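View pics/w9b.png

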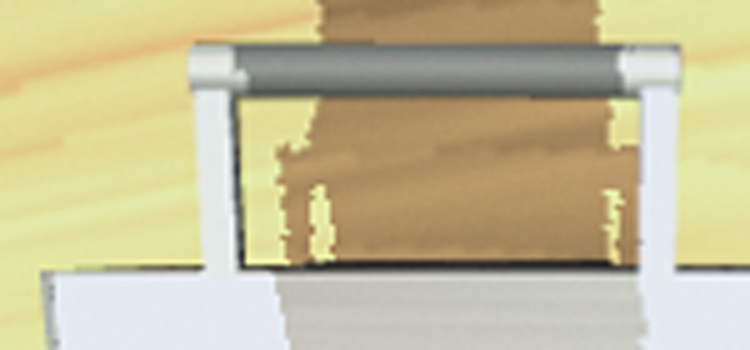

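```bash
python3 - <<'E' | tail -8
import pickle
import mk
from mk import *
w=pickle.load(open("d9.pkl","rb"))["wrist"]
E=atz(w,uz([(188,68),(682,68)],(195,70),5),.11);m=E.mean(0);print("bar2",E,"slot frame",(m-S)@ax,(m-S)@ay)
obs=uz([(88,42),(63,100),(130,43),(107,102)],(125,165),5)
edge=uz([(63,100),(370,525)],(125,165),5)
H0=mk.H.copy()
def f(v):
    mk.H=H0+v[1]*ax+v[2]*ay
    P=strip(v[0]);p=proj(w,P)
    # left upper edge (1->5): distance of far edge pt
    d=p[5]-p[1];n=np.array([-d[1],d[0]])/np.linalg.norm(d)
    d2=proj(w,P[[3,7]]);e=d2[1]-d2[0]
    return np.r_[(p[:4]-obs).ravel(),(edge[1]-p[1])@n,v[1]/.002*.5,v[2]/.002*.5]
s=least_squares(f,[.65,0,0]);print(s.x,f(s.x).round(2))
for z in((0,),(.003,),(-.003,)):
    s2=least_squares(lambda v:f([v[0],z[0],v[1]])[:8],[.65,0]);print(z,s2.x,s2.cost)
E
```

```text
bar in slot frame -0.11450285959458069 -0.13828439471627293
grip [ 0.5056 -0.1057  0.11  ] hinge [ 0.7308 -0.1472  0.11  ]
bar2 [[ 0.4951 -0.1611  0.11  ]
 [ 0.5156 -0.0519  0.11  ]] slot frame -0.11459816796704278 -0.13781200439985683
[0.6646 0.0002 0.0002] [ 0.13 -0.31 -0.6   0.6   0.7  -0.55 -0.15  0.18 -0.14  0.06  0.05]
(0,) [0.6663 0.0003] 0.8611571597732758
(0.003,) [ 0.6445 -0.0015] 0.6259188453895289
(-0.003,) [0.6876 0.0021] 1.2570337836501941
```

```bash
python3 -m pendant '[{"slide":[0,-1,0],"rot":[0,0,0.12]},{"slide":[0,-1,0],"rot":[0,0,0.12]},{"slide":[0,-1,0],"rot":[0,0,0.12]},{"slide":[0,-1,0],"rot":[0,0,0.12]},{"slide":[0,-1,0],"rot":[0,0,0.12]},{"slide":[0,-1,0],"rot":[0,0,0.12]},{"slide":[0,-1,0],"rot":[0,0,0.12]},{"slide":[0,-1,0],"rot":[0,0,0.12]},{"slide":[0,0,0],"rot":[0,0,0.12]},{"slide":[0,0,0],"rot":[0,0,0.12]},{"slide":[0,0,0],"rot":[0,0,0.12]},{"slide":[0,0,0],"rot":[0,0,0.12]}]'
python3 -m pendant '[{"slide":[0,0,0],"rot":[0,0,0.12]},{"slide":[0,0,0],"rot":[0,0,0]},{"slide":[0,0,0],"rot":[0,0,0]}]'
python3 go.py .5055 -.106 .18 -10.4
```

```text
clock: 12.4
eef_pos: [0.5605, -0.0453, 0.3029]
ee_rot: [[0.998, -0.057, -0.0], [-0.057, -0.998, 0.0], [-0.0, -0.0, -1.0]]
force: [0.1, 0.1, -0.2]
width: 0.0397
clock: 12.65
eef_pos: [0.5605, -0.0455, 0.3028]
ee_rot: [[0.986, -0.167, -0.001], [-0.167, -0.986, -0.0], [-0.001, 0.0, -1.0]]
force: [-0.6, -0.5, 0.2]
width: 0.0401
t 12.65 pos [ 0.5605 -0.0455  0.3028] F [-0.6 -0.5  0.2] w 0.0401
slide cm (before rot) [-4.41  6.88 12.29] rot [0.0002 0.0006 0.0138] slide after rot [-4.32  6.94 12.28]
```

```bash
python3 -m pendant '[{"slide":[0,0,0],"rot":[0,0,0.0138]},{"slide":[-1.44,2.31,0],"rot":[0,0,0]},{"slide":[-1.44,2.31,1],"rot":[0,0,0]},{"slide":[-1.44,2.32,2],"rot":[0,0,0]},{"slide":[0,0,3],"rot":[0,0,0]},{"slide":[0,0,3],"rot":[0,0,0]},{"slide":[0,0,2.4],"rot":[0,0,0]},{"slide":[0,0,0],"rot":[0,0,0]},{"slide":[0,0,0],"rot":[0,0,0]},{"slide":[0,0,0],"rot":[0,0,0]}]'
python3 go.py .5055 -.106 .102 -10.4
python3 - <<'E'
from plant import r
import cv2,pickle
d={n:r.capture(n) for n in("wrist","scene","top")};pickle.dump(d,open("d10.pkl","wb"))
cv2.imwrite("pics/w10.png",d["wrist"]["frame"][:,:,::-1])
cv2.imwrite("pics/s10.png",cv2.resize(d["scene"]["frame"][:,:,::-1][130:280,230:410],None,fx=4,fy=4,interpolation=cv2.INTER_CUBIC))
E
```

```text
clock: 13.48
eef_pos: [0.5062, -0.1068, 0.1903]
ee_rot: [[0.983, -0.184, 0.002], [-0.184, -0.983, -0.0], [0.002, -0.0, -1.0]]
force: [0.5, -0.2, 0.9]
width: 0.0397
t 13.48 pos [ 0.5062 -0.1068  0.1903] F [ 0.5 -0.2  0.9] w 0.0397
slide cm (before rot) [-0.1  -0.07  8.83] rot [-0.     -0.0018 -0.0039] slide after rot [-0.09 -0.07  8.83]
```

View pics/w10.png

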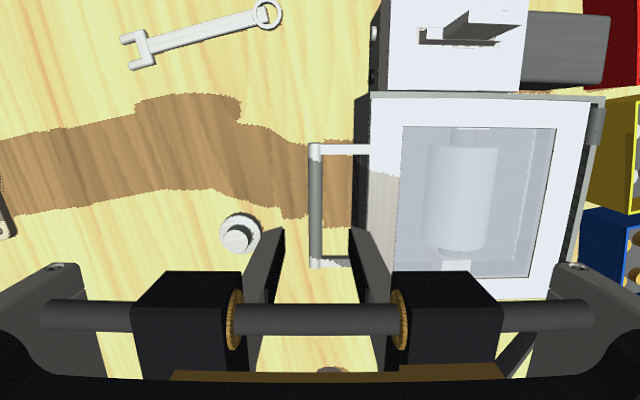

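View pics/s10.png

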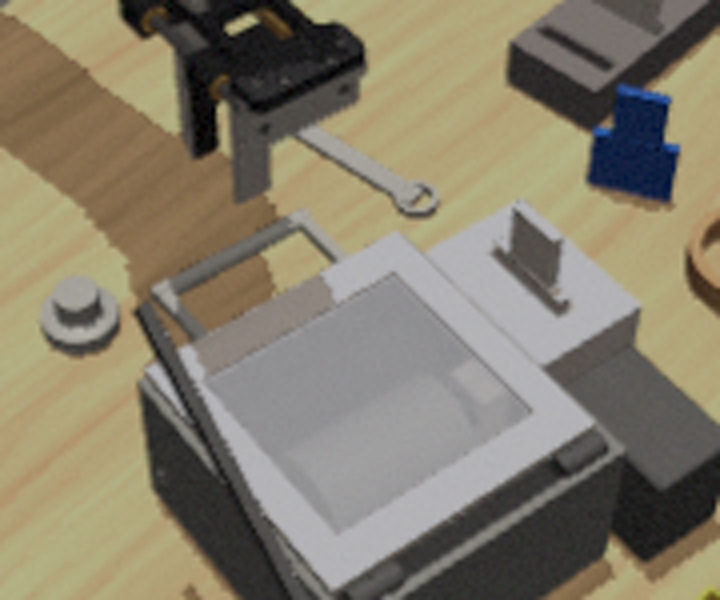

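Bar at column 315 sits centred between the fingers (282–348), well clear of the panel edge and the collar. Descending and gripping.

```bash
python3 -m pendant '[{"slide":[-0.08,-0.05,2],"rot":[0,0,0]},{"slide":[0,0,2],"rot":[0,0,0]},{"slide":[0,0,1.6],"rot":[0,0,0]},{"slide":[0,0,1.2],"rot":[0,0,0]},{"slide":[0,0,1],"rot":[0,0,0]},{"slide":[0,0,0.2],"rot":[0,0,0]},{"slide":[0,0,0],"rot":[0,0,0]},{"slide":[0,0,0],"rot":[0,0,0]},{"slide":[0,0,0],"rot":[0,0,0]}]'
python3 go.py .5055 -.106 .102 -10.4
```

```text
clock: 14.38
eef_pos: [0.5053, -0.1061, 0.11]
ee_rot: [[0.983, -0.185, 0.002], [-0.185, -0.983, -0.0], [0.002, -0.0, -1.0]]
force: [0.6, -0.5, 0.0]
width: 0.0402
t 14.38 pos [ 0.5053 -0.1061  0.11  ] F [ 0.6 -0.5  0. ] w 0.0402
slide cm (before rot) [ 0.02 -0.01  0.8 ] rot [-0.0001 -0.0018 -0.0045] slide after rot [ 0.02 -0.01  0.8 ]
```

```bash
python3 -m pendant '[{"slide":[0,0,0.4],"rot":[0,0,0]},{"slide":[0,0,0.4],"rot":[0,0,0]},{"slide":[0,0,0],"rot":[0,0,0]},{"slide":[0,0,0],"rot":[0,0,0]}]'
python3 -m pendant '[{"slide":[0,0,0],"rot":[0,0,0]},{"slide":[0,0,0],"rot":[0,0,0]},{"slide":[0,0,0],"rot":[0,0,0]},{"slide":[0,0,0],"rot":[0,0,0]},{"slide":[0,0,0],"rot":[0,0,0]},{"slide":[0,0,0],"rot":[0,0,0]},{"slide":[0,0,0],"rot":[0,0,0]}]' -1 55
python3 go.py .5055 -.106 .102 -10.4
```

```text
clock: 14.72
eef_pos: [0.5043, -0.1058, 0.1009]
ee_rot: [[0.983, -0.185, -0.001], [-0.185, -0.983, 0.0], [-0.001, -0.0, -1.0]]
force: [-0.6, -0.4, -0.7]
width: 0.0399
clock: 15.3
eef_pos: [0.5054, -0.1061, 0.1013]
ee_rot: [[0.983, -0.185, 0.002], [-0.185, -0.983, -0.0], [0.002, 0.0, -1.0]]
force: [2.7, -0.8, -1.2]
width: 0.0105
t 15.3 pos [ 0.5054 -0.1061  0.1013] F [ 2.7 -0.8 -1.2] w 0.0105
slide cm (before rot) [ 0.01 -0.01 -0.07] rot [ 0.0002 -0.0017 -0.0044] slide after rot [ 0.01 -0.01 -0.07]
```

```bash
python3 -m pendant '[{"slide":[0.03,0,-1.09],"rot":[0,0,0]},{"slide":[0.08,0,-1.08],"rot":[0,0,0]},{"slide":[0.13,0,-1.08],"rot":[0,0,0]},{"slide":[0.18,0,-1.07],"rot":[0,0,0]},{"slide":[0.23,0,-1.06],"rot":[0,0,0]},{"slide":[0.28,0,-1.05],"rot":[0,0,0]},{"slide":[0,0,0],"rot":[0,0,0]},{"slide":[0,0,0],"rot":[0,0,0]}]' 
cat > ang.py <<'E'
from plant import r
from h import *
s=r.read_state();ps=-.182;ax=np.array([np.cos(ps),np.sin(ps),0])
H=np.array([.7308,-.1472,.11])
g=s["eef_pos"]-.008*s["ee_rot"][:,2];d=g-H
print("t",s["clock"],"theta",np.arctan2(d[2],-d@ax),"rad",np.hypot(d[2],d@ax),"F",s["force"].round(1),"w",s["width"],"z",g[2])
E
python3 ang.py
```

```text
clock: 15.97
eef_pos: [0.5138, -0.1076, 0.1651]
ee_rot: [[0.983, -0.185, 0.0], [-0.185, -0.983, -0.0], [0.0, 0.0, -1.0]]
force: [2.3, -1.1, -6.9]
width: 0.0107
t 15.9667 theta 0.278437490123454 rad 0.22946282270110518 F [ 2.3 -1.1 -6.9] w 0.010743103892242568 z 0.17306869509492828
```

```bash
python3 -m pendant '[{"slide":[0.33,0,-1.04],"rot":[0,0,0]},{"slide":[0.38,0,-1.02],"rot":[0,0,0]},{"slide":[0.43,0,-1.0],"rot":[0,0,0]},{"slide":[0.47,0,-0.98],"rot":[0,0,0]},{"slide":[0.52,0,-0.95],"rot":[0,0,0]},{"slide":[0.56,0,-0.93],"rot":[0,0,0]},{"slide":[0.61,0,-0.90],"rot":[0,0,0]},{"slide":[0.65,0,-0.87],"rot":[0,0,0]},{"slide":[0,0,0],"rot":[0,0,0]},{"slide":[0,0,0],"rot":[0,0,0]},{"slide":[0,0,0],"rot":[0,0,0]}]' 
python3 ang.py
python3 - <<'E'
from plant import r
import cv2,pickle
d={n:r.capture(n) for n in("wrist","scene","top")};pickle.dump(d,open("d11.pkl","wb"))
cv2.imwrite("pics/w11.png",d["wrist"]["frame"][:,:,::-1])
cv2.imwrite("pics/s11.png",cv2.resize(d["scene"]["frame"][:,:,::-1][150:300,240:400],None,fx=4,fy=4,interpolation=cv2.INTER_CUBIC))
cv2.imwrite("pics/t11.png",cv2.resize(d["top"]["frame"][:,:,::-1][115:225,290:420],None,fx=5,fy=5,interpolation=cv2.INTER_CUBIC))
E
```

```text
clock: 16.88
eef_pos: [0.5487, -0.1141, 0.2401]
ee_rot: [[0.983, -0.185, -0.008], [-0.185, -0.983, 0.002], [-0.008, -0.0, -1.0]]
force: [-5.3, 0.2, -5.8]
width: 0.0106
t 16.8833 theta 0.6413075005931167 rad 0.23083966288503663 F [-5.3  0.2 -5.8] w 0.01064532281169324 z 0.2480983673997102
```

View pics/w11.png

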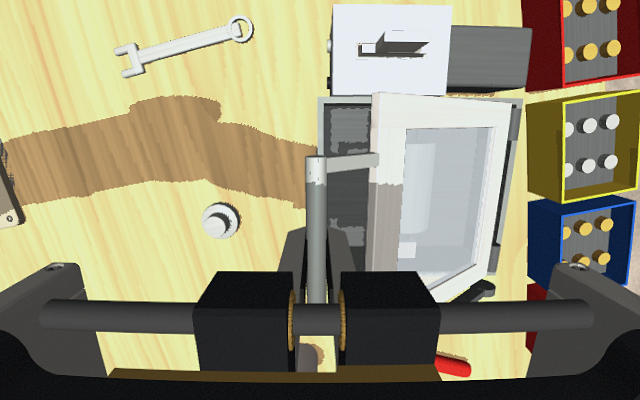

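View pics/s11.png

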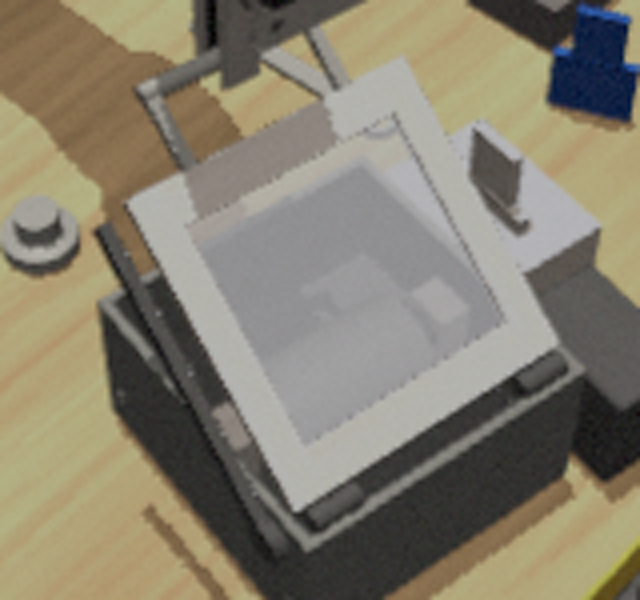

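View pics/t11.png

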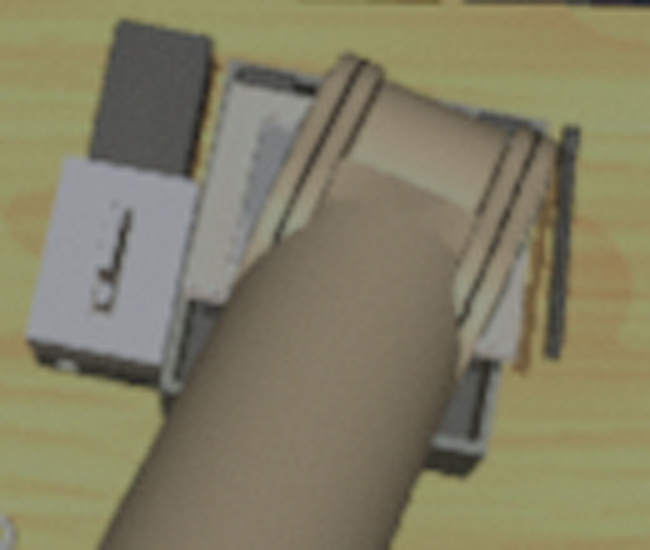

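```bash
cat > cov.py <<'E'
from mk import *
def pt(th,r,y,h):
    t=np.cos(th)*-ax+np.sin(th)*az;n=np.sin(th)*ax+np.cos(th)*az
    return H+r*t+y*ay+h*n
E
python3 - <<'E' | tail -4
from cov import *
import pickle
d8=pickle.load(open("d8.pkl","rb"))["scene"];D=pickle.load(open("d11.pkl","rb"));s=D["scene"];w=D["wrist"]
u=lambda p:uz(p,(240,150),4)
a=u([(103,292),(360,153)]);b=u([(128,205),(405,58)]);c=np.array([(372,93)]);bar=np.array([(316,157)])
print("bar end wrist", [proj(w,pt(t,.229,.055,0)).round(1).tolist() for t in(.63,.65,.67)])
f=lambda v:np.r_[(proj(d8,np.array([pt(0,.185,-.09,v[0]),pt(0,.185,.09,v[0])]))-a).ravel(),(proj(s,np.array([pt(v[1],.185,-.09,v[0]),pt(v[1],.185,.09,v[0])]))-b).ravel()]
z=least_squares(f,[.0,.65]);print(z.x,f(z.x).round(2))
g=lambda v:(proj(w,pt(v[0],.185,.09,z.x[0]))-c).ravel();q=least_squares(g,[.6]);print("wrist corner",q.x,g(q.x))
E
python3 - <<'E'
import pickle,cv2
D=pickle.load(open("d11.pkl","rb"))
cv2.imwrite("pics/w11b.png",cv2.resize(D["wrist"]["frame"][:,:,::-1][80:230,280:400],None,fx=4,fy=4,interpolation=cv2.INTER_CUBIC))
E
```

```text
grip [ 0.5056 -0.1057  0.11  ] hinge [ 0.7308 -0.1472  0.11  ]
bar end wrist [[[314.5, 154.4]], [[319.7, 155.2]], [[325.2, 156.0]]]
[-0.0024  0.6482] [ 0.39 -0.09 -0.7  -0.06 -1.01 -1.49 -0.84 -1.38]
wrist corner [0.6294] [-0.2542 -2.5452]
```

View pics/w11b.png

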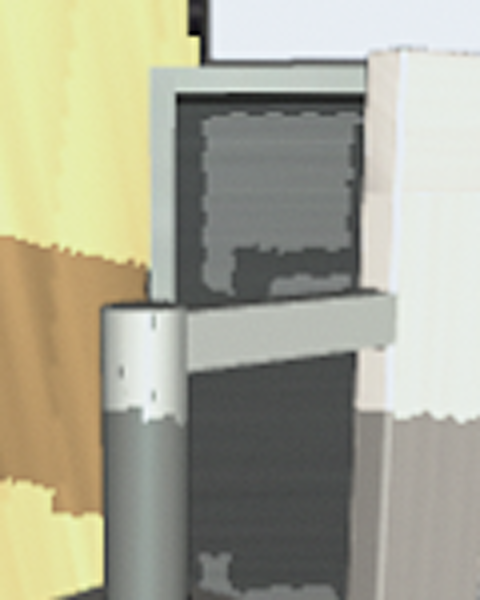

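```bash
python3 - <<'E' | tail -4
from cov import *
D=pickle.load(open("d11.pkl","rb"));w=D["wrist"]
for h,c in((.004,(381,93)),(-.004,(372,93)),(0,(376.5,93))):
  g=lambda v:(proj(w,pt(v[0],.185,.09,h))-c).ravel()[:1];q=least_squares(g,[.6]);print(h,"wrist corner",q.x)
g=lambda v:(proj(w,pt(v[0],.229,.055,0))-(316.2,157)).ravel()[:1];q=least_squares(g,[.6]);print("bar",q.x)
E
```

```text
0.004 wrist corner [0.6348]
-0.004 wrist corner [0.6394]
0 wrist corner [0.6373]
bar [0.6366]
```

```bash
python3 -m pendant '[{"slide":[0.18,0,-0.24],"rot":[0,0,0]},{"slide":[0.18,0,-0.24],"rot":[0,0,0]},{"slide":[0,0,0],"rot":[0,0,0]},{"slide":[0,0,0],"rot":[0,0,0]},{"slide":[0,0,0],"rot":[0,0,0]},{"slide":[0,0,0],"rot":[0,0,0]}]' 
python3 ang.py
cat > v.py <<'E'
import sys
from plant import r
import cv2,pickle
n=sys.argv[1]
d={k:r.capture(k) for k in("wrist","scene","top")};pickle.dump(d,open(f"d{n}.pkl","wb"))
cv2.imwrite(f"pics/w{n}b.png",cv2.resize(d["wrist"]["frame"][:,:,::-1][80:230,280:400],None,fx=4,fy=4,interpolation=cv2.INTER_CUBIC))
cv2.imwrite(f"pics/s{n}.png",cv2.resize(d["scene"]["frame"][:,:,::-1][190:300,255:335],None,fx=5,fy=5,interpolation=cv2.INTER_CUBIC))
E
python3 v.py 12; python3 ang.py
```

```text
clock: 17.53
eef_pos: [0.5528, -0.1148, 0.2458]
ee_rot: [[0.983, -0.185, -0.007], [-0.185, -0.983, 0.002], [-0.007, -0.001, -1.0]]
force: [-6.9, 1.9, -2.5]
width: 0.0106
t 17.5333 theta 0.6717500773435157 rad 0.23105495639047088 F [-6.9  1.9 -2.5] w 0.010627957875953482 z 0.2537986195648408
t 17.6833 theta 0.6716149361677378 rad 0.23104636367865064 F [-6.6  1.5 -4. ] w 0.010502344874012194 z 0.25376883053862903
```

View pics/w12b.png

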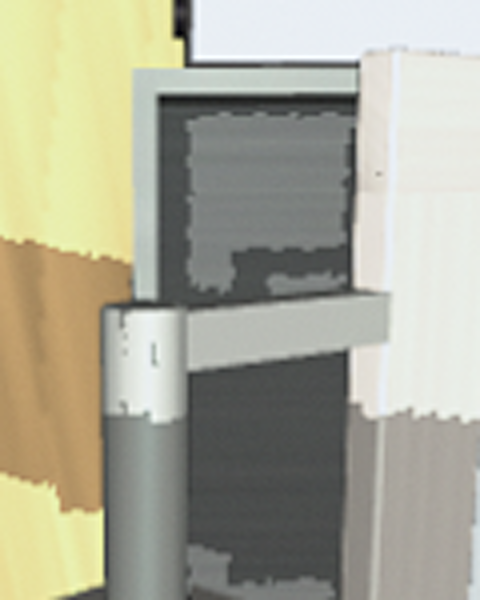

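View pics/s12.png

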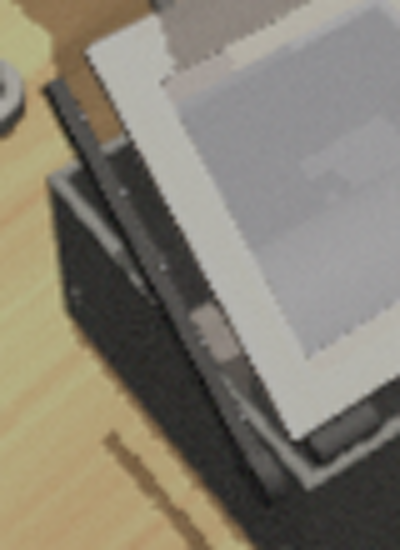

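```bash
python3 - <<'E' | tail -8
from cov import *
D=pickle.load(open("d12.pkl","rb"));w=D["wrist"];s=D["scene"]
for h,c in((.004,(379.1,93)),(-.004,(370,93))):
  g=lambda v:(proj(w,pt(v[0],.185,.09,h))-c).ravel()[:1];print(h,"wrist corner",least_squares(g,[.6]).x)
g=lambda v:(proj(w,pt(v[0],.229,.055,0))-(316.2,157)).ravel()[:1];print("bar",least_squares(g,[.6]).x)
s8=pickle.load(open("d8.pkl","rb"))["scene"]
off=(uz([(103,292),(360,153)],(240,150),4)-proj(s8,np.array([pt(0,.185,-.09,.004),pt(0,.185,.09,.004)]))).mean(0);print("scene off",off)
c=uz([(85,45)],(255,190),5)[0]
g=lambda v:proj(s,pt(v[0],.185,-.09,.004))[0]+off-c;q=least_squares(g,[.6]);print("cover scene",q.x,g(q.x))
# strip tip corners: (a-,b-),(a-,b+),(a+,b+)
t=uz([(43,91),(66,76)],(255,190),5)
g=lambda v:(proj(s,strip(v[0]))[[0,3]]+off-t).ravel();q=least_squares(g,[.6]);print("marker scene",q.x,g(q.x).round(2))
E
```

```text
bar in slot frame -0.11450285959458069 -0.13828439471627293
grip [ 0.5056 -0.1057  0.11  ] hinge [ 0.7308 -0.1472  0.11  ]
0.004 wrist corner [0.6636]
-0.004 wrist corner [0.6683]
bar [0.6661]
scene off [0.246  1.8627]
cover scene [0.6736] [0.7663 1.8239]
marker scene [0.6846] [-0.19  0.32  0.52  0.68]
```

```bash
python3 -m pendant '[{"slide":[0,0,0],"rot":[0,0,0]},{"slide":[0,0,0],"rot":[0,0,0]},{"slide":[0,0,0],"rot":[0,0,0]},{"slide":[0,0,0],"rot":[0,0,0]},{"slide":[0,0,0],"rot":[0,0,0]},{"slide":[0,0,0],"rot":[0,0,0]},{"slide":[0,0,0],"rot":[0,0,0]},{"slide":[0,0,0],"rot":[0,0,0]}]' >/dev/null
python3 ang.py; python3 v.py 13; python3 - <<'E' | tail -6
from cov import *
D=pickle.load(open("d13.pkl","rb"));s=D["scene"]
im=cv2.resize(s["frame"][:,:,::-1][180:300,240:400],None,fx=5,fy=5,interpolation=cv2.INTER_CUBIC)
o=np.array([.25,1.86])
q=lambda P:[tuple(int(x) for x in p) for p in ((proj(s,P)+o-(240,180)+.5)*5-.5).round()]
p=q(strip(.665))
for a,b in((0,1),(0,2),(2,3),(1,3),(1,5),(3,7)): cv2.line(im,p[a],p[b],(0,255,0),1)
p=q(np.array([pt(.668,.185,-.09,.004),pt(.668,.185,.09,.004),pt(.668,.005,.09,.004),pt(.668,.005,-.09,.004)]))
for i in range(4): cv2.line(im,p[i],p[(i+1)%4],(0,0,255),1)
cv2.imwrite("pics/ov13.png",im)
E
```

```text
t 18.35 theta 0.6716496989919104 rad 0.23106195467624543 F [-6.3  1.7 -2.7] w 0.010530585682514259 z 0.25378481984466994
bar ends [[ 0.4945 -0.1627  0.11  ]
 [ 0.5162 -0.0512  0.11  ]] 0.11358062724710659 78.95673398644905
bar in slot frame -0.11450285959458069 -0.13828439471627293
grip [ 0.5056 -0.1057  0.11  ] hinge [ 0.7308 -0.1472  0.11  ]
```

View pics/ov13.png

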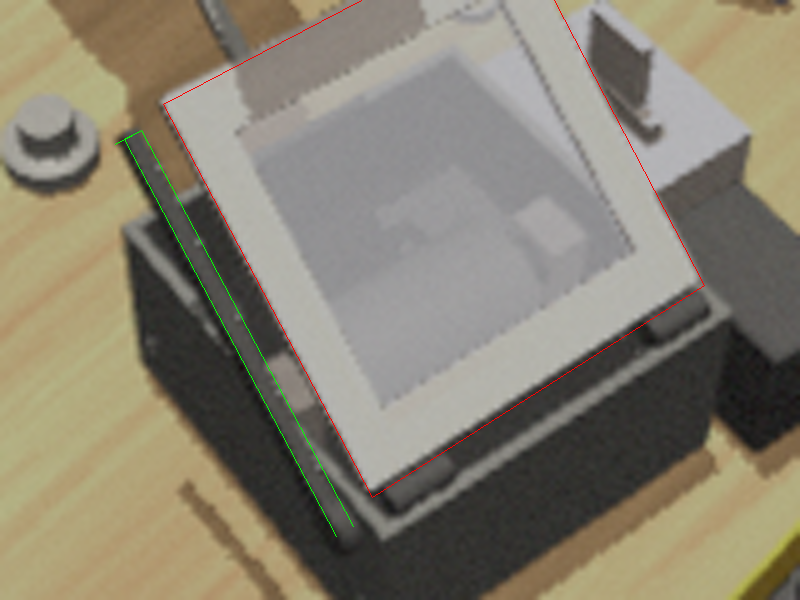

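The overlay fits both: the strip (tip at about (130,135)) at 0.665 rad and the cover at 0.668 rad. The hold is steady and the key plate's tab stands in the housing. Handing in.

```bash
python3 -c "
from plant import r
print(r.hand_in(), r.read_state()['clock'])"
```

```text
the job is handed in; nothing more can be done
the job is handed in; nothing more can be done
```

I put the aluminium key plate fully home in the housing slot and let go of it. I then lifted the cover by its bar to the marker, and the job was handed in at about 18.5 s with the gripper still holding it there at 55 N.

- **Key plate:** it stopped hard at TCP height 0.1246 m, against 0.1247 m expected when home, under a 21 N push. In the later pictures the tab stands upright in the slot.
- **Marker:** a close wrist-camera view put it at 0.665 rad. The coarse scene camera alone gave 0.685, which I trusted less.
- **Cover:** the estimates were 0.664–0.668 rad from the wrist camera, 0.672 from the TCP position and 0.674 from the scene camera. The hold did not drift over the last second.
- **Disagreement left over:** the TCP gave a bar-to-hinge distance of 231 mm instead of 229 mm. That suggests my hinge position is off by 1–2 mm, which shifts the cover and marker readings almost equally.
- **Not checked separately:** the arm never pushed the marker strip as far as I could see, and I saw nothing else on the bench moved. I did not measure either with its own before-and-after check.

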